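# Change over the cactus watering trough

### The arm

A 6-joint arm with a two-finger parallel gripper is mounted at the origin on the work surface. World frame = base frame: x ahead of the robot, y to its left, z up, the work surface at z = 0. Lengths are in mm, angles in rad, forces in N, time in s.
With the tool pointing down it reaches from about 350 to 975 mm from the base axis. Payload 7.1 kg.
Tool frame: the origin (TCP) lies on the centre line of the jaws, within the pads' length; the fingertips stand 25 mm ahead of it and the grasp point (between the pads) lies 6 mm ahead of it; z points along the fingers, y is the line along which they close (so a half turn about z gives the same grasp; the last joint's range is limited). The gripper opens to 88 mm and grips with 3 to 60 N. Pads are 20 mm wide; open, the fingers measure 115 mm over their backs; the gripper's body (75 mm by 178 mm) begins 61 mm behind the grasp point.
Start: joints at [1.099, 0.423, 1.63, -0, 1.089, -0.019], TCP at [273.396, 562.014, 247.675] pointing down, gripper open.
Joint ranges: [-3, 3], [-0.9, 2.11], [0.09, 2.58], [-1.31, 4.45], [0.11, 2.69], [-2.54, 2.54]. Speed limits (rad/s): [2.39, 2.39, 3.01, 3.14, 3.14, 3.14].

### API

Orientations are given as [roll, pitch, yaw] about the fixed x, y, z axes, in that order (R = Rz(yaw) Ry(pitch) Rx(roll)).
In Python, from workcell import get_obs, capture, job_done gives the robot as it stands. The module is installed in compiled form; this text tells all that it offers.
- The arm moves only by the tool move_arm, never from a script. Its argument "moves" is a list of rows, each a list of 7 numbers: the shift along the tool's x, y, z in mm, then the turn, a rotation vector about the tool's x, y, z in degrees, then the finger opening in mm, from 0 to 87.8. A call has 1 to 5 rows; each row is the pose to reach, as a shift and turn from the pose commanded when the call began, along the tool's axes at that moment; what a row does not reach only later rows make up. A row lasts 1/10 s, in which the tool goes at most 50 mm and 8.59 degrees, less where a joint would pass 70% of its speed; a pose out of reach is approached as far as the arm can. A call with a gripper value outside its range is refused whole. The fingers move at their own pace and stop on an object; the grip force is fixed at half the most. Time passes only in rows, so rows that repeat a pose let the fingers close. It gives the time, the measured TCP pose, the force, the opening and the grip force at its end, in the units of the state.
- get_obs(): the state, without advancing time (a new reading comes with each control period).
- capture(name): name is "side" or "top"; returns a dict with "img" (420x560x3 uint8, blue, green, red), "range_z" (420x560 float32, mm along the optical axis (not along the pixel's ray), 0 where there is no reading), "vertical_fov" (degrees; the focal length in pixels is half the picture's height over the tangent of half this angle, whatever the lens; pixels are square), "cx", "cy" (the principal point, pixels), "R" (3x3) and "t" (3): a world point X has camera coordinates R X + t. Camera axes: x right, y down, z forward; pixel columns grow to the right and rows downward; lengths in mm; the calibration is good to about 2 mm. A picture is of the moment at which its call begins.
- job_done(): hands the job in; it is judged then, once.
The state is a dict: "t": time; "joint_pos": joint angles; "qvel": joint speeds; "effort": joint torques, N m; "ee_pos": TCP position; "eef_rot": TCP orientation; "ft_force": force on the tool from outside, world axes, zero at the start; "ft_torque": the same for the moment, N m; "grip_width": finger opening in mm; "grasp_force": force on a finger pad.
Only numpy, scipy, OpenCV 4.12 (cv2) and the standard library are available. Lean on these libraries where they do the work, as an engineer would, in place of code of your own. Each camera call takes 0.05 s, during which the arm holds its last target. There are 200 camera calls.

### The job

Change over the cactus watering trough: first shut the ball valve fully, then move the watered pots out of the trough into the black carry tray and stand the dry pots from the wooden flat in the trough, all upright and set down rather than dropped. With the pots in place turn the timer's dial to the three-dot mark, and only then open the valve fully again. Leave the other things on the table where they are.

Things in the scene. Friction and masses are not known exactly. Their poses are not given: they have to be found in the camera images.
- station: the fixed watering station: grey trough 300 (its x) x 140 (its y) mm with 28 mm high, 4 mm thick walls and a 4 mm floor; to its right (its -y) runs a copper supply line along x, with a brass ball valve nearer the robot and a grey timer box (120 x 110 x 52 mm) farther away. Origin: centre of the trough's underside, on the table; x along the trough, z up.
- trough (a point): centre of the trough's inner floor; inside it measures 292 (x) x 132 (y) mm
- carry_tray: fixed black plastic carry tray with lugs on its short ends, 250 (its x) x 140 (its y) mm outside, walls 26 mm high, walls and floor 4 mm thick. Origin: centre of its underside. It and the wooden flat may stand in each other's places.
- wooden_flat: fixed low wooden tray 250 (its x) x 140 (its y) mm outside, walls 24 mm high, walls and floor 6 mm thick, in which the dry pots are delivered. Origin: centre of its underside.
- valve (a joint): the ball valve's lever, stiff (about 0.3 N m, so about 4 N at the grip) and staying where it is left: 0 = closed, at its stop, lever square to the pipe and pointing to the station's -y (away from the trough); 1.571 = fully open, at its stop, lever along the inlet pipe and pointing to the station's -x (towards the robot). It grows clockwise seen from above.
- valve_pivot (a point): on the lever's vertical turning axis, 62 mm above the table
- lever_grip (a point): on the lever, 75 mm from its axis, in the middle of its black sleeve (sleeve 38 to 96 mm from the axis, 16 mm wide, spanning 57 to 71 mm above the table); its own -y points outward along the lever. The pipe below reaches 35 mm above the table.
- dial (a joint): the timer's selector knob on top of the grey box, sprung into detents every 0.785 rad (45 degrees), about 0.07 N m to click over: 0 = off (white bar mark), 0.785 = one dot, 1.571 = two dots, 2.356 = three dots, 3.142 = four dots. It grows clockwise seen from above and stops at both ends; left almost exactly half-way between two marks it may stay there.
- dial_grip (a point): on the knob's vertical axis, half-way up its bar grip: the bar is 13 mm wide, 46 mm long and 22 mm high, its top 80.5 mm and its flat skirt (54 mm across) 58.5 mm above the table. Its own y runs along the bar to the pointer end (white line).
- three_dots (a point): the three white dots on the timer's face, 41 mm from the knob's axis, to which the pointer must point
- dry_1: round terracotta-coloured pot with a small round cactus, dry, standing in the wooden flat at the start; rim 60 mm across and 16 mm deep, pot 55 mm tall, foot 52 mm across, plant to 90 mm; 110 to 225 g. Origin: centre of the pot's underside, z up. May be absent.
- dry_2: round terracotta-coloured pot with a short columnar cactus, dry, standing in the wooden flat at the start; rim 60 mm across and 16 mm deep, pot 55 mm tall, foot 52 mm across, plant to 90 mm; 110 to 225 g. Origin: centre of the pot's underside, z up. May be absent.
- dry_3: round terracotta-coloured pot with a rosette succulent, dry, standing in the wooden flat at the start; rim 60 mm across and 16 mm deep, pot 55 mm tall, foot 52 mm across, plant to 90 mm; 110 to 225 g. Origin: centre of the pot's underside, z up. May be absent.
- watered_1: round terracotta-coloured pot with a short columnar cactus, already watered, standing in the trough at the start; rim 60 mm across and 16 mm deep, pot 55 mm tall, foot 52 mm across, plant to 90 mm; 110 to 225 g. Origin: centre of the pot's underside, z up. May be absent.
- watered_2: round terracotta-coloured pot with a small round cactus, already watered, standing in the trough at the start; rim 60 mm across and 16 mm deep, pot 55 mm tall, foot 52 mm across, plant to 90 mm; 110 to 225 g. Origin: centre of the pot's underside, z up. May be absent.
- watered_3: round terracotta-coloured pot with a rosette succulent, already watered, standing in the trough at the start; rim 60 mm across and 16 mm deep, pot 55 mm tall, foot 52 mm across, plant to 90 mm; 110 to 225 g. Origin: centre of the pot's underside, z up. May be absent.
- spare_pots: stack of empty pots, 60 mm across, 82 mm tall, not part of the job. Origin: underside.
- labels: white bundle of plant labels 95 x 30 x 12 mm, not part of the job. Origin: underside.
- brush: flat brush with a wooden handle, 155 mm long, lying flat, not part of the job. Origin: underside, near mid-length; working end to its +x.
- seed_tin: round metal tin 59 mm across, 30 mm tall, not part of the job. Origin: underside.

How it is judged:
By the outcome, as a careful person would: the job done as asked, in the order asked, and still so for the second after the job is handed in, with the robot touching nothing.
Of dry_1, dry_2, dry_3 only 2 to 3 are there at a start; the rules pass over those that are not, and their reading is None.
Of watered_1, watered_2, watered_3 only 2 to 3 are there at a start; the rules pass over those that are not, and their reading is None.
At some moment in a run one of dry_1, dry_2, dry_3, watered_1, watered_2, watered_3 may be knocked a few centimetres aside while the robot is not near it.
It also fails if it takes over 210 s, if anything falls off the work surface, if the arm or the gripper's body presses on something with over 40 N, if the wrist force passes 120 N, or if a joint passes its speed limit or range.

## Working session

There is one attempt and no reset: what is moved stays moved. The work goes in short steps, Python scripts to look and compute and a tool call to move; the robot and the scene stay as the last step left them, time stands still between calls to the robot, and variables do not carry over. Pictures are saved under pics/ and viewed, at most 14 in all, crops included, and the job is handed in when it is done.

Besides the shell and the picture viewer there is one more tool, called after ">>>" as name(argument=value, ...), one argument or row to a line, values as JSON. move_arm: Moves the arm, as the interface text tells. Its arguments: {"type":"object","properties":{"moves":{"type":"array"}},"required":["moves"]}

```bash
mkdir -p pics; cat > h.py <<'E'
import numpy as np, cv2
from workcell import get_obs, capture, job_done
def cloud(c):
    h,w=c["range_z"].shape
    f=h/2/np.tan(np.radians(c["vertical_fov"])/2)
    v,u=np.mgrid[:h,:w]; z=c["range_z"]
    P=np.dstack([(u-c["cx"])*z/f,(v-c["cy"])*z/f,z])
    W=(P-c["t"])@c["R"]      # R^T (p-t)
    W[z==0]=np.nan
    return W
E
python3 - <<'E'
from h import *
o=get_obs(); print({k:np.round(v,3) for k,v in o.items()})
for n in("top","side"):
    c=capture(n); cv2.imwrite(f"pics/{n}0.png",c["img"]); np.savez(f"{n}0.npz",W=cloud(c),img=c["img"])
    print(n,c["vertical_fov"],c["cx"],c["cy"],np.round(-c["R"].T@c["t"]),c["R"].round(2).tolist(), (c["range_z"]>0).mean())
E
```

```text
{'t': np.float64(0.0), 'joint_pos': array([ 1.099,  0.424,  1.631,  0.   ,  1.089, -0.019]), 'qvel': array([ 0.   , -0.   , -0.001,  0.001, -0.   , -0.001]), 'effort': array([-2.0000e-03, -5.4462e+01, -2.7366e+01,  6.4000e-02,  2.3000e-02,
       -0.0000e+00]), 'ee_pos': array([273.159, 561.553, 246.897]), 'eef_rot': array([-3.14 , -0.   ,  2.689]), 'ft_force': array([-0.349, -0.938,  0.116]), 'ft_torque': array([-0.056, -0.028, -0.021]), 'grasp_force': np.float64(0.0), 'grip_width': np.float64(87.662)}
top 54.49240949453654 282.5446831388072 213.15250761210262 [ 396.  -41. 1063.] [[-0.0, -1.0, 0.01], [-0.99, 0.0, -0.14], [0.14, -0.01, -0.99]] 0.9960331632653061
side 47.996897149423944 271.2614955092914 215.90391126344286 [ 369. -732.  838.] [[0.98, -0.18, 0.02], [-0.12, -0.73, -0.67], [0.13, 0.66, -0.74]] 0.9960416666666667
```

View pics/top0.png

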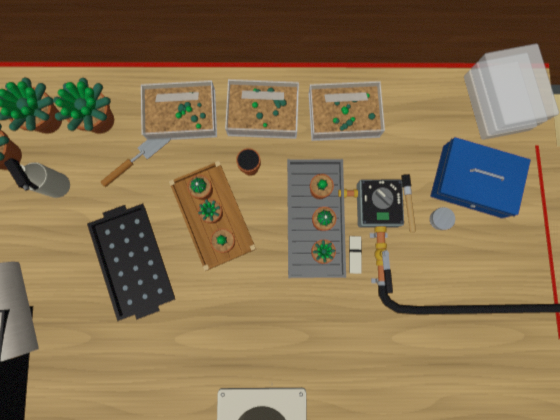

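View pics/side0.png

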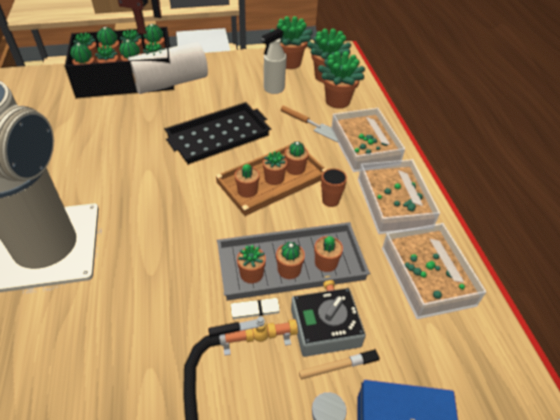

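The top view shows the tray (131,262), the flat with three dry pots (213,215), and the trough with three watered pots (316,218). The timer is at (381,203) and the valve lever points to the robot, so it is open (388,275). The spare pots at (248,160), labels, brush and tin stand nearby.

```bash
cat > m.py <<'E'
from h import *
def grid(Ws,x0=250,x1=800,y0=-400,y1=420):
    H=np.full((x1-x0,y1-y0),np.nan)
    for W in Ws:
        P=W.reshape(-1,3); P=P[~np.isnan(P).any(1)]
        i=np.floor(P[:,0]-x0).astype(int); j=np.floor(P[:,1]-y0).astype(int)
        k=(i>=0)&(i<x1-x0)&(j>=0)&(j<y1-y0)
        for a,b,z in zip(i[k],j[k],P[k,2]):
            if not H[a,b]>=z: H[a,b]=z
    return H
def fitc(P):
    A=np.c_[2*P,np.ones(len(P))]; s=np.linalg.lstsq(A,(P**2).sum(1),rcond=None)[0]
    return s[0],s[1],np.sqrt(s[2]+s[0]**2+s[1]**2)
E
python3 - <<'E'
from m import *
from workcell import capture
for n in("top","side"):
    d=np.load(n+"0.npz"); W=d["W"]; img=d["img"].astype(int)
    tb=W.reshape(-1,3); k=(abs(tb[:,0]-450)<150)&(abs(tb[:,1]+320)<60); 
    print(n,"table z",np.nanmedian(tb[k,2]))
    # blobs at rim height
    M=((W[...,2]>44)&(W[...,2]<130)&(W[...,0]>250)&(W[...,0]<750)&(abs(W[...,1])<420)).astype(np.uint8)
    nn,L,S,C=cv2.connectedComponentsWithStats(M)
    for i in range(1,nn):
        if S[i,4]>60:
            Q=W[L==i]; print("  blob",S[i,:5],np.median(Q,0).round(),"zmax",Q[:,2].max().round(), "x",Q[:,0].min().round(),Q[:,0].max().round(),"y",Q[:,1].min().round(),Q[:,1].max().round())
    # box fits by walls: regions
    for nm,xr,yr,zr in(("trough",(330,660),(-170,30),(20,34)),("flat",(330,640),(40,250),(18,32)),("tray",(260,560),(180,420),(18,32)),("timer",(440,600),(-260,-130),(45,58))):
        k=(W[...,0]>xr[0])&(W[...,0]<xr[1])&(W[...,1]>yr[0])&(W[...,1]<yr[1])&(W[...,2]>zr[0])&(W[...,2]<zr[1])
        m2=k.astype(np.uint8); nn,L,S,C=cv2.connectedComponentsWithStats(m2)
        i=1+S[1:,4].argmax(); Q=W[L==i][:,:2].astype(np.float32); print("  ",nm,len(Q),cv2.minAreaRect(Q),W[L==i][:,2].mean())
# rectified zoom of the valve/timer/trough
d=np.load("top0.npz");cv2.imwrite("pics/crop.png",cv2.resize(d["img"][140:300,270:430],(800,800)[:2],interpolation=cv2.INTER_CUBIC)[:600*800//800] if 0 else cv2.resize(d["img"][150:300,275:475],(800,600),interpolation=cv2.INTER_CUBIC))
E
```

```text
top table z 3.9537000493376
  blob [141 131  51   6 135] [746. 254.  54.] zmax 61.0 x 741.0 750.0 y 182.0 309.0
  blob [313 131  52   5 128] [ 747. -190.   53.] zmax 61.0 x 742.0 750.0 y -264.0 -131.0
  blob [236 148  25  27 508] [665.  33.  83.] zmax 90.0 x 638.0 698.0 y 4.0 63.0
  blob [187 175  25  25 474] [601. 153.  62.] zmax 93.0 x 575.0 634.0 y 127.0 187.0
  blob [310 174  24  25 454] [ 605. -149.   58.] zmax 92.0 x 578.0 637.0 y -180.0 -121.0
  blob [ 359  180   45   47 1997] [ 564. -298.   53.] zmax 85.0 x 506.0 624.0 y -358.0 -246.0
  blob [198 199  25  25 472] [542. 127.  69.] zmax 88.0 x 515.0 573.0 y 100.0 158.0
  blob [312 207  24  24 462] [ 522. -152.   60.] zmax 95.0 x 495.0 553.0 y -183.0 -125.0
  blob [210 229  25  24 477] [469.  95.  60.] zmax 94.0 x 441.0 498.0 y 67.0 127.0
  blob [311 240  25  24 472] [ 442. -150.   67.] zmax 86.0 x 414.0 471.0 y -181.0 -122.0
  blob [380 250  13  44 314] [ 392. -304.   69.] zmax 77.0 x 342.0 446.0 y -315.0 -294.0
   trough 412 ((518.5809326171875, -116.40475463867188), (281.24273681640625, 103.13056945800781), 0.374746710062027)
[... 1077 characters left out ...]
   74   60 3257] [ 565. -312.   52.] zmax 84.0 x 508.0 628.0 y -358.0 -246.0
  blob [208 316  58  21 575] [ 393. -308.   67.] zmax 75.0 x 343.0 447.0 y -316.0 -295.0
   trough 684 ((519.695068359375, -115.73179626464844), (279.2248229980469, 107.2850341796875), 0.08031337708234787) 26.022714323964507
   flat 259 ((454.5466003417969, 145.65342712402344), (192.49061584472656, 93.4708251953125), 59.79806137084961) 22.861483807306517
   tray 907 ((423.5533447265625, 333.2230529785156), (286.9777526855469, 157.17271423339844), 20.259563446044922) 24.469247007306475
   timer 271 ((524.4805908203125, -161.10586547851562), (48.623077392578125, 57.69611740112305), 83.26944732666016) 53.91496612579445
```

View pics/crop.png

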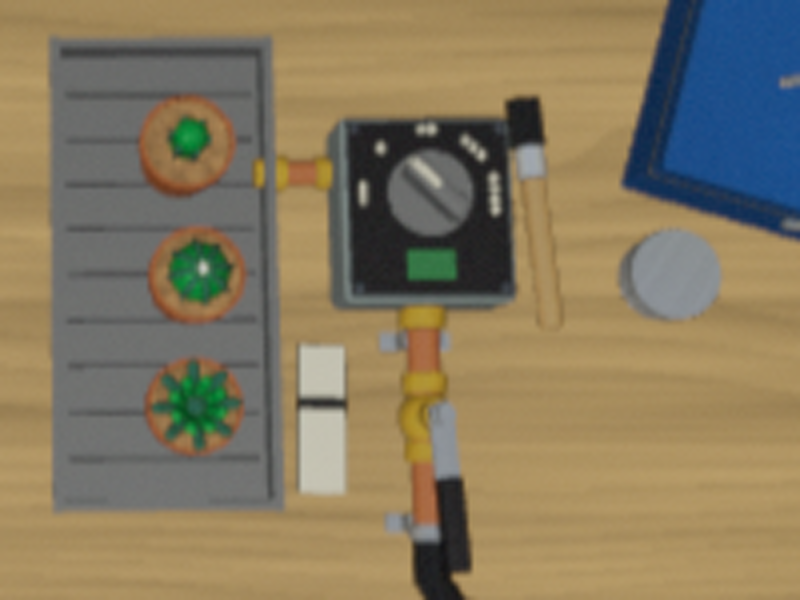

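The crop shows the dial at one dot (pointer up-left at 425,175) and the three dots at (473,147). The lever runs from its axis at (437,412) to (458,570), a few degrees short of its open stop.

```bash
cat > p.py <<'E'
from m import *
def box(W,x,y,z): return (W[...,0]>x[0])&(W[...,0]<x[1])&(W[...,1]>y[0])&(W[...,1]<y[1])&(W[...,2]>z[0])&(W[...,2]<z[1])
def mr(Q): 
    r=cv2.minAreaRect(Q[:,:2].astype(np.float32)); return [np.round(a,1).tolist() for a in r]
E
python3 - <<'E'
from p import *
for n in("top","side"):
    d=np.load(n+"0.npz"); W=d["W"]; g=d["img"].astype(int)
    lev=box(W,(330,450),(-330,-285),(60,80)); Q=W[lev]
    print(n,"lever",mr(Q),np.median(Q[:,2]))
    v=np.linalg.svd(Q[:,:2]-Q[:,:2].mean(0),full_matrices=False)[2][0]; print("  dir",v,np.degrees(np.arctan2(v[1],v[0])),"ends",Q[:,0].min(),Q[:,0].max(),Q[:,:2].mean(0))
    sl=lev&(g.sum(2)<120); print("  sleeve",mr(W[sl]),np.median(W[sl][:,2]))
    t=W[box(W,(490,640),(-370,-240),(45,57))]; print("  timer",mr(t),np.median(t[:,2]))
    kn=W[box(W,(500,630),(-350,-255),(70,90))]; print("  bar",mr(kn),np.median(kn[:,2]),len(kn))
    w=W[box(W,(350,680),(-222,-66+20),(22,33))]
    # exclude the pots
    for c in((608,-151),(524,-155),(443,-152)): w=w[np.hypot(w[:,0]-c[0],w[:,1]-c[1])>36]
    w=w[~((abs(w[:,0]-593)<25)&(w[:,1]<-200))]
    print("  trough",mr(w)); 
    for a,nm,k in((1,"ylo",w[:,1]<-190),(1,"yhi",w[:,1]>-100),(0,"xlo",w[:,0]<385),(0,"xhi",w[:,0]>640)):
        q=w[k]; 
        if len(q)>5: p=np.polyfit(q[:,1-a],q[:,a],1); print("   ",nm,np.median(q[:,a]).round(1),"slope deg",np.degrees(p[0]).round(2),np.percentile(q[:,a],[5,95]).round(1),len(q))
    fl=W[box(W,(630-260,640),(30,240),(-9,14))]
    for nm,x,y in(("flat",(400,660),(40,245)),("tray",(270,570),(225,440))):
        q=W[box(W,x,y,(20,30))]; print("  ",nm,mr(q),len(q))
        fq=W[box(W,x,y,(-10,40))]; print("   z hist",np.histogram(fq[:,2],np.arange(-10,40,4))[0])
    for c in((607,-150.5),(524,-154),(443,-152),(604,156),(544,129),(469,97)):
        P=W[(np.hypot(W[...,0]-c[0],W[...,1]-c[1])<40)&(W[...,2]>46)&(W[...,2]<62)]
        h=cv2.minEnclosingCircle(P[:,:2].astype(np.float32)); print("   pot",np.round(h[0],1),round(h[1],1), np.percentile(P[:,2],[50,90]).round(1))
E
```

```text
top lever [[392.5, -304.9], [101.7, 16.8], 3.9] 69.01805675010577
  dir [-0.99848519 -0.05502113] -176.84592892185233 ends 342.0049213351093 443.0678973258616 [ 390.39878623 -304.4139688 ]
  sleeve [[369.6, -304.4], [54.3, 12.5], 3.6] 70.56306888212933
  timer [[565.2, -301.7], [117.7, 111.0], 0.0] 52.57098181551288
  bar [[575.8, -301.7], [46.9, 13.5], 45.6] 80.16140601502971 116
  trough [[528.9, -137.6], [302.2, 146.4], 0.1]
    ylo -206.1 slope deg 0.06 [-210.3 -198.6] 323
    yhi -68.7 slope deg 0.58 [-89.5 -64.4] 371
    xlo 382.4 slope deg -0.55 [379.7 384.9] 158
    xhi 676.8 slope deg 0.41 [644.3 679.6] 179
   flat [[538.9, 130.3], [250.6, 140.5], 23.1] 635
   z hist [   1  210 1793 1722 1649  178   53  108  419  142   12    3]
   tray [[421.4, 332.1], [286.2, 152.3], 20.3] 1431
   z hist [   0  278 2575 3969 1301   94   75   85  562  833   54    0]
   pot [ 607.6 -150.1] 30.1 [56.8 60. ]
   pot [ 524.1 -154.9] 29.9 [56.8 60.1]
   pot [ 442.9 -152. ] 30.0 [57.2 60.3]
   pot [599.6 155. ] 35.6 [58.7 61.3]
   pot [548.6 131. ] 34.6 [58.7 61.3]
   pot [469.7  97.1] 30.2 [58.7 6
[... 407 characters left out ...]
 -137.0], [300.3, 149.9], 0.1]
    ylo -206.9 slope deg -0.1 [-210.5 -201.7] 471
    yhi -69.5 slope deg 0.6 [-82.7 -63.8] 572
    xlo 382.5 slope deg 0.06 [380.3 384.8] 137
    xhi 669.9 slope deg 0.09 [643.1 679.7] 202
   flat [[539.8, 130.3], [250.9, 145.3], 22.9] 633
   z hist [   0  208 1145  830  603  209  211  207  412   96   74   61]
   tray [[423.6, 333.2], [286.7, 157.0], 19.6] 922
   z hist [   0  259 1552 1742  335  200  188  175  535  286    2    0]
   pot [ 608.9 -150.8] 31.7 [55.8 59.3]
   pot [ 525.4 -155.5] 31.2 [55.9 59.5]
   pot [ 444.1 -152.3] 30.8 [55.9 59.3]
   pot [602.7 155.4] 38.0 [57.2 60.4]
   pot [549.8 128.9] 34.6 [57.1 60.3]
   pot [472.3  96.2] 31.7 [57.4 60.3]
```

```bash
cat > plan.py <<'E'
import sys,json,numpy as np
from workcell import get_obs
from scipy.spatial.transform import Rotation as Ro
def plan(wps,step=40,deg=8,o=None):
    """wps: (x,y,z,yaw_deg,grip[,hold rows]); prints move_arm calls in whole mm / degrees."""
    o=o or get_obs(); p=np.array(o["ee_pos"],float)
    R=Ro.from_euler('xyz',o["eef_rot"]).as_matrix(); yaw=np.degrees(np.arctan2(R[1,0],R[0,0]))
    print("now",p.round(1),round(yaw,1),"grip",round(float(o["grip_width"]),1),"t",round(float(o["t"]),1))
    rows=[]; q=p.copy(); a=yaw
    for w in wps:
        x,y,z,b,g=w[:5]; t=np.array([x,y,z]); d=t-q; n=max(1,int(np.ceil(np.linalg.norm(d)/step)),int(np.ceil(abs(b-a)/deg)))
        for i in range(1,n+1): rows.append((q+d*i/n,a+(b-a)*i/n,g))
        for i in range(w[5] if len(w)>5 else 0): rows.append((t,b,g))
        q,a=t,b
    for k in range(0,len(rows),5):
        c,s=np.cos(np.radians(yaw)),np.sin(np.radians(yaw)); T=np.array([[c,s,0],[s,-c,0],[0,0,-1]])
        out=[]
        for pp,aa,g in rows[k:k+5]:
            d=np.round(T@(pp-p)).astype(int); r=int(round(-(aa-yaw))); out.append([*map(int,d),0,0,r,g])
        print(json.dumps(out).replace(" ","")); p=p+T.T@d; yaw-=r
E
python3 - <<'E'
from plan import *
plan([(365,-305,180,4,26),(365,-305,120,4,26,2),],step=45)
E
```

```text
now [273.2 561.6 247. ] 154.1 grip 87.9 t 0.1
[[-23,-37,3,0,0,8,26],[-46,-74,7,0,0,15,26],[-69,-111,10,0,0,23,26],[-92,-148,13,0,0,30,26],[-115,-185,17,0,0,38,26]]
[[-41,-14,3,0,0,7,26],[-82,-29,6,0,0,15,26],[-123,-44,10,0,0,22,26],[-164,-59,13,0,0,30,26],[-205,-74,16,0,0,37,26]]
[[-42,13,4,0,0,8,26],[-83,25,7,0,0,15,26],[-125,38,11,0,0,23,26],[-167,51,14,0,0,30,26],[-208,64,17,0,0,38,26]]
[[-26,36,4,0,0,7,26],[-51,71,7,0,0,15,26],[-76,107,10,0,0,22,26],[-101,143,14,0,0,30,26],[-126,178,17,0,0,37,26]]
[[1,0,30,0,0,0,26],[1,0,60,0,0,0,26],[1,0,60,0,0,0,26],[1,0,60,0,0,0,26]]
```

```bash
python3 - <<'E'
from plan import *
plan([(450,130,220,80,26),(375,-305,180,4,26),(365,-305,130,4,26,3),],step=45)
E
```

```text
now [273.2 561.6 247. ] 154.1 grip 87.9 t 0.1
[[-32,-28,2,0,0,7,26],[-63,-57,5,0,0,13,26],[-95,-85,7,0,0,20,26],[-126,-113,10,0,0,27,26],[-158,-141,12,0,0,34,26]]
[[-42,-6,3,0,0,6,26],[-84,-12,5,0,0,13,26],[-126,-17,8,0,0,20,26],[-168,-23,10,0,0,27,26],[-210,-29,13,0,0,33,26]]
[[-39,18,2,0,0,7,26],[-82,13,6,0,0,15,26],[-126,8,10,0,0,22,26],[-170,3,14,0,0,30,26],[-214,-3,18,0,0,37,26]]
[[-38,22,4,0,0,8,26],[-76,45,8,0,0,16,26],[-114,67,12,0,0,23,26],[-152,89,16,0,0,31,26],[-191,111,20,0,0,38,26]]
[[-16,41,4,0,0,8,26],[-21,40,29,0,0,8,26],[-26,39,54,0,0,8,26],[-26,39,54,0,0,8,26],[-26,39,54,0,0,8,26]]
[[0,0,0,0,0,0,26]]
```

>>> move_arm(
  moves=[
    [-32,-28,2,0,0,7,26],
    [-63,-57,5,0,0,13,26],
    [-95,-85,7,0,0,20,26],
    [-126,-113,10,0,0,27,26],
    [-158,-141,12,0,0,34,26],
  ],
)

```text
t: 0.6
ee_pos: [353.8, 364.4, 235.3]
eef_rot: [-3.141, 0.0, 2.091]
ft_force: [0.7, -0.6, 0.6]
grip_width: 51.5
grasp_force: 0.0
```

>>> move_arm(
  moves=[
    [-42,-6,3,0,0,6,26],
    [-84,-12,5,0,0,13,26],
    [-126,-17,8,0,0,20,26],
    [-168,-23,10,0,0,27,26],
    [-210,-29,13,0,0,33,26],
  ],
)

```text
t: 1.1
ee_pos: [434.1, 168.2, 222.6]
eef_rot: [3.142, 0.0, 1.515]
ft_force: [0.3, 1.1, -0.6]
grip_width: 25.8
grasp_force: 0.0
```

>>> move_arm(
  moves=[
    [-39,18,2,0,0,7,26],
    [-82,13,6,0,0,15,26],
    [-126,8,10,0,0,22,26],
    [-170,3,14,0,0,30,26],
    [-214,-3,18,0,0,37,26],
  ],
)

```text
t: 1.6
ee_pos: [419.2, -45.4, 204.5]
eef_rot: [-3.142, 0.0, 0.868]
ft_force: [1.3, 0.4, 0.5]
grip_width: 26.1
grasp_force: 0.0
```

>>> move_arm(
  moves=[
    [-38,22,4,0,0,8,26],
    [-76,45,8,0,0,16,26],
    [-114,67,12,0,0,23,26],
    [-152,89,16,0,0,31,26],
    [-191,111,20,0,0,38,26],
  ],
)

```text
t: 2.1
ee_pos: [381.6, -263.1, 184.4]
eef_rot: [-3.141, 0.0, 0.205]
ft_force: [1.6, 0.4, 0.7]
grip_width: 26.2
grasp_force: 0.0
```

>>> move_arm(
  moves=[
    [-16,41,4,0,0,8,26],
    [-21,40,29,0,0,8,26],
    [-26,39,54,0,0,8,26],
    [-26,39,54,0,0,8,26],
    [-26,39,54,0,0,8,26],
  ],
)

```text
t: 2.6
ee_pos: [364.9, -304.8, 130.6]
eef_rot: [-3.141, 0.001, 0.071]
ft_force: [0.4, -1.1, 1.1]
grip_width: 25.8
grasp_force: 0.0
```

```bash
python3 - <<'E'
from plan import *
c=(437,-300.5); r=72
pt=lambda th,z=77,g=26,h=0:(c[0]-r*np.cos(np.radians(th)),c[1]-r*np.sin(np.radians(th)),z,th,g,h)
plan([pt(4,130),pt(4,77,26,2)]+[pt(t) for t in range(11,96,7)]+[pt(95,77,26,1)],step=30)
E
```

```text
now [ 364.9 -304.8  130.6] 4.0 grip 25.8 t 2.6
[[0,1,1,0,0,0,26],[0,1,27,0,0,0,26],[0,1,54,0,0,0,26],[0,1,54,0,0,0,26],[0,1,54,0,0,0,26]]
[[1,9,0,0,0,-7,26],[2,17,0,0,0,-14,26],[5,26,0,0,0,-21,26],[9,34,0,0,0,-28,26],[13,41,0,0,0,-35,26]]
[[1,9,0,0,0,-7,26],[2,18,0,0,0,-14,26],[5,26,0,0,0,-21,26],[9,34,0,0,0,-28,26],[13,41,0,0,0,-35,26]]
[[0,9,0,0,0,-7,26],[2,18,0,0,0,-14,26],[5,26,0,0,0,-21,26],[5,26,0,0,0,-21,26],[5,26,0,0,0,-21,26]]
```

>>> move_arm(
  moves=[
    [0,1,1,0,0,0,26],
    [0,1,27,0,0,0,26],
    [0,1,54,0,0,0,26],
    [0,1,54,0,0,0,26],
    [0,1,54,0,0,0,26],
  ],
)

```text
t: 3.1
ee_pos: [365.7, -306.1, 77.5]
eef_rot: [3.141, -0.0, 0.071]
ft_force: [0.3, 0.6, 0.9]
grip_width: 25.9
grasp_force: 0.0
```

>>> move_arm(
  moves=[
    [1,9,0,0,0,-7,26],
    [2,17,0,0,0,-14,26],
    [5,26,0,0,0,-21,26],
    [9,34,0,0,0,-28,26],
    [13,41,0,0,0,-35,26],
  ],
)

```text
t: 3.6
ee_pos: [380.1, -345.3, 78.0]
eef_rot: [-3.139, 0.001, 0.687]
ft_force: [-3.0, 4.1, -0.1]
grip_width: 26.0
grasp_force: 2.3
```

>>> move_arm(
  moves=[
    [1,9,0,0,0,-7,26],
    [2,18,0,0,0,-14,26],
    [5,26,0,0,0,-21,26],
    [9,34,0,0,0,-28,26],
    [13,41,0,0,0,-35,26],
  ],
)

```text
t: 4.1
ee_pos: [416.4, -369.6, 78.2]
eef_rot: [-3.14, 0.0, 1.298]
ft_force: [-4.5, 1.3, -1.5]
grip_width: 25.9
grasp_force: 2.4
```

>>> move_arm(
  moves=[
    [0,9,0,0,0,-7,26],
    [2,18,0,0,0,-14,26],
    [5,26,0,0,0,-21,26],
    [5,26,0,0,0,-21,26],
    [5,26,0,0,0,-21,26],
  ],
)

```text
t: 4.6
ee_pos: [441.4, -371.9, 78.0]
eef_rot: [-3.138, -0.001, 1.66]
ft_force: [-10.7, -2.4, 0.4]
grip_width: 25.9
grasp_force: 5.1
```

>>> move_arm(
  moves=[
    [0,2,0,0,0,-1,26],
    [0,2,0,0,0,-1,26],
  ],
)

```text
t: 4.8
ee_pos: [441.5, -371.6, 77.8]
eef_rot: [-3.135, -0.002, 1.678]
ft_force: [-17.4, -5.5, 4.3]
grip_width: 26.0
grasp_force: 9.0
```

```bash
python3 - <<'E'
from plan import *
print(get_obs()["ft_force"])
plan([(439,-372,77,95,26),(439,-372,170,95,76),(400,-300,200,50,76),(400,-240,220,0,76,1)],step=40)
E
```

```text
[-17.42448032  -5.50568302   4.28034751]
now [ 441.5 -371.6   77.8] 96.2 grip 26.0 t 4.8
[[0,-3,1,0,0,1,26],[0,-3,-30,0,0,1,76],[0,-3,-61,0,0,1,76],[0,-3,-92,0,0,1,76],[13,-8,-97,0,0,9,76]]
[[11,-7,-5,0,0,7,76],[23,-14,-10,0,0,15,76],[35,-21,-15,0,0,22,76],[46,-28,-20,0,0,30,76],[58,-35,-25,0,0,37,76]]
[[6,-5,-3,0,0,7,76],[13,-11,-6,0,0,14,76],[20,-16,-9,0,0,22,76],[26,-22,-12,0,0,29,76],[33,-27,-14,0,0,36,76]]
[[2,-9,-3,0,0,7,76],[4,-17,-6,0,0,14,76],[4,-17,-6,0,0,14,76]]
```

>>> move_arm(
  moves=[
    [0,-4,0,0,0,1,26],
    [0,-4,-30,0,0,1,26],
    [0,-4,-61,0,0,1,26],
    [0,-4,-92,0,0,1,76],
    [13,-8,-97,0,0,9,76],
  ],
)

```text
t: 5.3
ee_pos: [439.0, -362.5, 179.8]
eef_rot: [3.133, 0.007, 1.517]
ft_force: [0.3, 0.2, -0.9]
grip_width: 38.5
grasp_force: 0.0
```

>>> move_arm(
  moves=[
    [11,-7,-5,0,0,7,76],
    [23,-14,-10,0,0,15,76],
    [35,-21,-15,0,0,22,76],
    [46,-28,-20,0,0,30,76],
    [58,-35,-25,0,0,37,76],
  ],
)

```text
t: 5.8
ee_pos: [404.5, -299.9, 201.0]
eef_rot: [3.138, -0.0, 0.868]
ft_force: [-0.5, -0.9, 0.5]
grip_width: 75.4
grasp_force: 0.0
```

>>> move_arm(
  moves=[
    [6,-5,-3,0,0,7,76],
    [13,-11,-6,0,0,14,76],
    [20,-16,-9,0,0,22,76],
    [26,-22,-12,0,0,29,76],
    [33,-27,-14,0,0,36,76],
  ],
)

```text
t: 6.3
ee_pos: [405.2, -257.3, 214.9]
eef_rot: [3.139, -0.002, 0.24]
ft_force: [0.0, -0.6, 0.6]
grip_width: 75.8
grasp_force: 0.0
```

```bash
cat > look.py <<'E'
from p import *
REG={"trough":((375,685),(-215,-60)),"flat":((390,690),(40,245)),"tray":((270,580),(200,440))}
def look(save=None,views=("top","side")):
    for n in views:
        c=capture(n); W=cloud(c)
        if save: cv2.imwrite(f"pics/{save}_{n}.png",c["img"])
        g=c["img"].astype(int)
        l=W[box(W,(330,470),(-420,-285),(62,76))&(g.sum(2)<120)]
        if len(l)>10: print(n,"sleeve",mr(l),len(l))
        k=W[box(W,(540,612),(-340,-265),(72,88))]
        if len(k)>10: print(n,"bar",mr(k))
        zz=W[...,2]
        M=((zz>47)&(zz<110)).astype(np.uint8)
        M=cv2.morphologyEx(M,cv2.MORPH_OPEN,np.ones((3,3),np.uint8))
        nn,L,S,C=cv2.connectedComponentsWithStats(M,connectivity=4)
        for i in range(1,nn):
            if not 150<S[i,4]<2500: continue
            Q=W[L==i]; lo=np.percentile(Q,0.5,0); hi=np.percentile(Q,99.5,0); m=(lo+hi)/2
            for r,(x,y) in REG.items():
                if x[0]<m[0]<x[1] and y[0]<m[1]<y[1]:
                    q=Q[Q[:,2]<62]; e=cv2.minEnclosingCircle(q[:,:2].astype(np.float32)) if len(q)>20 else ((0,0),0)
                    print(n,r,m[:2].round(1),"size",(hi-lo)[:2].round(),"zmax",hi[2].round(),"circ",np.round(e[0],1),round(e[1],1),"rimz",np.percentile(q[:,2],60).round(1) if len(q) else None)
E
python3 -c "
from look import *
look('a')
from plan import *
print(get_obs()['ee_pos'])"
```

```text
top bar [[575.7, -301.6], [46.5, 13.6], 44.2]
top trough [ 607.9 -150.2] size [58. 58.] zmax 89.0 circ [ 607.9 -149.9] 30.3 rimz 57.7
top flat [605.  156.9] size [58. 58.] zmax 94.0 circ [605.3 156.5] 30.1 rimz 59.2
top flat [544.2 129. ] size [57. 57.] zmax 87.0 circ [543.9 129.7] 30.0 rimz 59.6
top trough [ 524.2 -154.1] size [58. 57.] zmax 92.0 circ [ 524.4 -154.9] 29.9 rimz 57.6
top flat [469.8  97. ] size [56. 59.] zmax 93.0 circ [469.9  97. ] 30.0 rimz 59.2
top trough [ 442.5 -151.6] size [56. 58.] zmax 84.0 circ [ 442.7 -151.9] 29.9 rimz 57.7
side sleeve [[441.2, -372.9], [52.2, 8.5], 80.1] 51
side bar [[577.5, -301.8], [48.2, 12.9], 45.1]
side flat [576.3 137.6] size [118.  77.] zmax 91.0 circ [578.3 140. ] 64.5 rimz 58.1
side trough [ 608.8 -150.5] size [57. 59.] zmax 89.0 circ [ 609.  -149.8] 31.1 rimz 56.6
side trough [ 525.6 -157.8] size [57. 53.] zmax 90.0 circ [ 526.1 -155.5] 31.0 rimz 56.7
[ 405.19122851 -256.96954099  214.71618104]
```

```bash
python3 - <<'E'
from plan import *
plan([(425,-200,190,5,76),(443,-152,150,0,76),(443,-152,85,0,76),(443,-152,57,0,76,1),(443,-152,57,0,40,4)],step=35)
E
```

```text
now [ 405.2 -257.   214.7] 14.1 grip 76.0 t 6.4
[[17,-25,12,0,0,5,76],[33,-50,25,0,0,9,76],[48,-72,45,0,0,12,76],[62,-93,65,0,0,14,76],[62,-93,97,0,0,14,76]]
[[0,0,33,0,0,0,76],[0,0,61,0,0,0,76],[0,0,61,0,0,0,76],[0,0,61,0,0,0,40],[0,0,61,0,0,0,40]]
[[0,0,0,0,0,0,40],[0,0,0,0,0,0,40],[0,0,0,0,0,0,40]]
```

>>> move_arm(
  moves=[
    [17,-25,12,0,0,5,76],
    [33,-50,25,0,0,9,76],
    [48,-72,45,0,0,12,76],
    [62,-93,65,0,0,14,76],
    [62,-93,97,0,0,14,76],
  ],
)

```text
t: 6.9
ee_pos: [444.6, -151.0, 117.0]
eef_rot: [3.14, -0.005, 0.006]
ft_force: [0.4, 0.9, 0.3]
grip_width: 75.8
grasp_force: 0.0
```

>>> move_arm(
  moves=[
    [0,0,33,0,0,0,76],
    [0,0,61,0,0,0,76],
    [0,0,61,0,0,0,76],
    [0,0,61,0,0,0,40],
    [0,0,61,0,0,0,40],
  ],
)

```text
t: 7.4
ee_pos: [443.2, -152.7, 56.2]
eef_rot: [3.141, -0.003, 0.002]
ft_force: [0.1, -0.1, 0.7]
grip_width: 63.5
grasp_force: 0.0
```

>>> move_arm(
  moves=[
    [0,0,0,0,0,0,40],
    [0,0,0,0,0,0,40],
    [0,0,0,0,0,0,40],
  ],
)

```text
t: 7.7
ee_pos: [443.3, -152.6, 56.3]
eef_rot: [3.14, -0.003, 0.001]
ft_force: [-0.5, 0.3, 8.4]
grip_width: 59.6
grasp_force: 30.0
```

```bash
python3 - <<'E'
from plan import *
o=get_obs(); z=o["ee_pos"][2]; print(o["grasp_force"],o["ft_force"])
x,y=496,359.5
plan([(443,-152,z+50,0,40),(443,-152,180,0,40),(460,-60,190,4,40),(x,y,185,20,40,1),(x,y,110,20,40),(x,y,z+6,20,40,1),(x,y,z+1,20,40,2),(x,y,z+1,20,76,4),(x,y,z+70,20,76),(x,y-20,185,20,76)],step=38)
E
```

```text
30.001292824745178 [-0.54381965  0.26061234  8.44130855]
now [ 443.3 -152.6   56.3] 0.1 grip 59.6 t 7.7
[[0,0,-25,0,0,0,40],[0,-1,-50,0,0,0,40],[0,-1,-87,0,0,0,40],[0,-1,-124,0,0,0,40],[5,-31,-127,0,0,-1,40]]
[[7,-31,-3,0,0,-2,40],[13,-61,-7,0,0,-3,40],[17,-96,-6,0,0,-4,40],[20,-131,-6,0,0,-6,40],[24,-166,-5,0,0,-7,40]]
[[8,-34,0,0,0,-1,40],[16,-68,0,0,0,-3,40],[24,-103,1,0,0,-4,40],[31,-137,1,0,0,-5,40],[39,-171,2,0,0,-7,40]]
[[12,-33,0,0,0,-1,40],[24,-66,0,0,0,-2,40],[36,-99,1,0,0,-4,40],[48,-132,1,0,0,-5,40],[48,-132,1,0,0,-5,40]]
[[0,0,38,0,0,0,40],[0,0,75,0,0,0,40],[0,0,99,0,0,0,40],[0,0,123,0,0,0,40],[0,0,123,0,0,0,40]]
[[0,0,5,0,0,0,40],[0,0,5,0,0,0,40],[0,0,5,0,0,0,40],[0,0,5,0,0,0,76],[0,0,5,0,0,0,76]]
[[0,0,0,0,0,0,76],[0,0,0,0,0,0,76],[0,0,0,0,0,0,76],[0,0,-34,0,0,0,76],[0,0,-69,0,0,0,76]]
[[-3,10,-29,0,0,0,76],[-7,19,-59,0,0,0,76]]
```

>>> move_arm(
  moves=[
    [0,0,-25,0,0,0,40],
    [0,-1,-50,0,0,0,40],
    [0,-1,-87,0,0,0,40],
    [0,-1,-124,0,0,0,40],
    [5,-31,-127,0,0,-1,40],
  ],
)

```text
t: 8.2
ee_pos: [449.8, -123.4, 186.6]
eef_rot: [3.138, -0.009, 0.016]
ft_force: [1.0, 0.6, -2.4]
grip_width: 59.3
grasp_force: 30.0
```

>>> move_arm(
  moves=[
    [7,-31,-3,0,0,-2,40],
    [13,-61,-7,0,0,-3,40],
    [17,-96,-6,0,0,-4,40],
    [20,-131,-6,0,0,-6,40],
    [24,-166,-5,0,0,-7,40],
  ],
)

```text
t: 8.7
ee_pos: [467.8, 46.6, 187.5]
eef_rot: [3.141, -0.001, 0.142]
ft_force: [0.2, -0.1, -1.6]
grip_width: 59.4
grasp_force: 30.0
```

>>> move_arm(
  moves=[
    [8,-34,0,0,0,-1,40],
    [16,-68,0,0,0,-3,40],
    [24,-103,1,0,0,-4,40],
    [31,-137,1,0,0,-5,40],
    [39,-171,2,0,0,-7,40],
  ],
)

```text
t: 9.2
ee_pos: [482.3, 221.5, 185.5]
eef_rot: [-3.142, -0.001, 0.264]
ft_force: [0.0, -0.7, -2.2]
grip_width: 59.6
grasp_force: 30.0
```

>>> move_arm(
  moves=[
    [12,-33,0,0,0,-1,40],
    [24,-66,0,0,0,-2,40],
    [36,-99,1,0,0,-4,40],
    [48,-132,1,0,0,-5,40],
    [48,-132,1,0,0,-5,40],
  ],
)

```text
t: 9.7
ee_pos: [495.0, 363.8, 184.6]
eef_rot: [-3.14, -0.003, 0.354]
ft_force: [-0.2, 0.1, -2.7]
grip_width: 59.4
grasp_force: 30.0
```

```bash
python3 - <<'E'
from look import *
look('b')
from plan import *
o=get_obs();print(o["grasp_force"],o["grip_width"],o["ft_force"]); z=56.3
x,y=496,359.5
plan([(x,y,110,20,40),(x,y,z+6,20,40,1),(x,y,z+1,20,40,2),(x,y,z+1,20,76,4),(x,y,z+70,20,76)],step=38)
E
```

```text
top sleeve [[438.8, -367.6], [7.6, 53.2], 0.1] 71
top bar [[575.8, -301.9], [47.0, 14.0], 44.3]
top trough [ 607.7 -150.3] size [58. 58.] zmax 90.0 circ [ 608.  -149.9] 30.2 rimz 57.4
top flat [605.4 156.9] size [58. 59.] zmax 95.0 circ [605.6 156.9] 30.2 rimz 59.6
top flat [544.  128.9] size [58. 57.] zmax 86.0 circ [543.8 129.2] 30.0 rimz 59.7
top trough [ 524.2 -154.2] size [57. 57.] zmax 91.0 circ [ 524.2 -155.1] 29.9 rimz 57.9
top flat [469.9  96.9] size [57. 58.] zmax 92.0 circ [470.   97.2] 30.1 rimz 58.9
side sleeve [[440.4, -372.6], [52.4, 8.8], 82.2] 54
side bar [[577.2, -302.0], [49.0, 13.1], 44.4]
side flat [576.2 138.2] size [118.  77.] zmax 92.0 circ [576.6 144.5] 63.6 rimz 58.1
side flat [471.7  93.4] size [58. 55.] zmax 91.0 circ [472.3  96.2] 31.5 rimz 58.2
side trough [ 609.  -150.4] size [57. 59.] zmax 89.0 circ [ 609.6 -149.7] 31.3 rimz 56.5
side trough [ 525.6 -158.3] size [57. 53.] zmax 90.0 circ [ 526. -155.] 30.6 rimz 56.5
29.999603033065796 59.12561406312629 [-0.77395508  0.15466333 -2.68622767]
now [494.1 360.2 183.9] 20.1 grip 59.1 t 9.8
[[1,1,37,0,0,0,40],[1,1,74,0,0,0,40],[1,1,98,0,0,0,40],[1,1,122,0,0,0,40],[1,1,122,0,0,0,40]]
[[0,0,5,0,0,0,40],[0,0,5,0,0,0,40],[0,0,5,0,0,0,40],[0,0,5,0,0,0,76],[0,0,5,0,0,0,76]]
[[0,0,0,0,0,0,76],[0,0,0,0,0,0,76],[0,0,0,0,0,0,76],[0,0,-35,0,0,0,76],[0,0,-69,0,0,0,76]]
```

View pics/b_side.png

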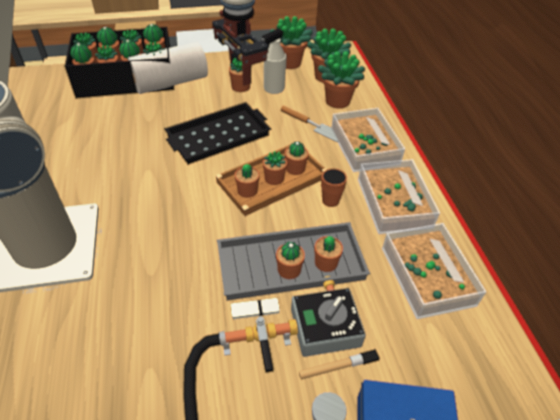

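The side view shows the lever square to the pipe (265,345), so the valve is closed. The pot hangs upright above the tray (240,72).

>>> move_arm(
  moves=[
    [1,1,37,0,0,0,40],
    [1,1,74,0,0,0,40],
    [1,1,98,0,0,0,40],
    [1,1,122,0,0,0,40],
    [1,1,122,0,0,0,40],
  ],
)

```text
t: 10.3
ee_pos: [493.9, 356.6, 59.0]
eef_rot: [3.14, 0.006, 0.349]
ft_force: [-0.1, -0.3, -2.7]
grip_width: 59.6
grasp_force: 30.0
```

>>> move_arm(
  moves=[
    [0,0,3,0,0,0,40],
    [0,0,5,0,0,0,40],
    [0,0,5,0,0,0,40],
  ],
)

```text
t: 10.6
ee_pos: [496.6, 359.6, 57.9]
eef_rot: [-3.141, -0.002, 0.35]
ft_force: [0.8, 0.6, -2.1]
grip_width: 59.7
grasp_force: 30.0
```

```bash
python3 - <<'E'
from plan import *
o=get_obs();print(o["ft_force"])
x,y,z=o["ee_pos"]
plan([(x,y,z,20,76,3),(x,y,z+70,20,76),(x,y,185,20,76),(525,-154.5,185,0,76,1),(525,-154.5,57,0,76,2),(525,-154.5,57,0,40,4)],step=45)
E
```

```text
[ 0.79524894  0.64094928 -2.14599634]
now [496.6 359.6  57.9] 20.0 grip 59.7 t 10.6
[[0,0,0,0,0,0,76],[0,0,0,0,0,0,76],[0,0,0,0,0,0,76],[0,0,0,0,0,0,76],[0,0,-35,0,0,0,76]]
[[0,0,-35,0,0,0,76],[0,0,-64,0,0,0,76],[0,0,-92,0,0,0,76],[-12,41,-92,0,0,2,76],[-25,82,-92,0,0,3,76]]
[[-10,42,0,0,0,2,76],[-20,83,0,0,0,4,76],[-31,125,0,0,0,5,76],[-41,167,0,0,0,7,76],[-51,208,0,0,0,9,76]]
[[-4,43,0,0,0,1,76],[-8,86,0,0,0,3,76],[-11,129,0,0,0,5,76],[-15,171,0,0,0,6,76],[-19,214,0,0,0,8,76]]
[[0,0,0,0,0,0,76],[0,0,43,0,0,0,76],[0,0,85,0,0,0,76],[0,0,128,0,0,0,76],[0,0,128,0,0,0,76]]
[[0,0,0,0,0,0,76],[0,0,0,0,0,0,40],[0,0,0,0,0,0,40],[0,0,0,0,0,0,40],[0,0,0,0,0,0,40]]
[[0,0,0,0,0,0,40]]
```

>>> move_arm(
  moves=[
    [0,0,1,0,0,0,40],
    [0,0,1,0,0,0,40],
  ],
)

```text
t: 10.8
ee_pos: [496.3, 359.7, 56.4]
eef_rot: [-3.141, -0.001, 0.35]
ft_force: [0.4, -0.6, 1.9]
grip_width: 59.2
grasp_force: 30.0
```

>>> move_arm(
  moves=[
    [0,0,1,0,0,0,40],
    [0,0,1,0,0,0,40],
  ],
)

```text
t: 11.0
ee_pos: [496.3, 359.7, 56.4]
eef_rot: [-3.141, -0.001, 0.35]
ft_force: [-2.2, -1.4, 11.4]
grip_width: 59.3
grasp_force: 30.0
```

>>> move_arm(
  moves=[
    [0,0,0,0,0,0,76],
    [0,0,0,0,0,0,76],
    [0,0,0,0,0,0,76],
    [0,0,0,0,0,0,76],
    [0,0,-35,0,0,0,76],
  ],
)

```text
t: 11.5
ee_pos: [493.3, 357.6, 85.9]
eef_rot: [3.139, 0.008, 0.35]
ft_force: [-0.2, 0.5, -0.8]
grip_width: 75.9
grasp_force: 0.0
```

>>> move_arm(
  moves=[
    [0,0,-35,0,0,0,76],
    [0,0,-64,0,0,0,76],
    [0,0,-92,0,0,0,76],
    [-12,41,-92,0,0,2,76],
    [-25,82,-92,0,0,3,76],
  ],
)

```text
t: 12.0
ee_pos: [501.1, 274.0, 182.8]
eef_rot: [-3.141, -0.003, 0.299]
ft_force: [0.2, -0.5, -0.2]
grip_width: 76.1
grasp_force: 0.0
```

>>> move_arm(
  moves=[
    [-10,42,0,0,0,2,76],
    [-20,83,0,0,0,4,76],
    [-31,125,0,0,0,5,76],
    [-41,167,0,0,0,7,76],
  ],
)

```text
t: 12.4
ee_pos: [510.1, 100.6, 181.7]
eef_rot: [3.142, -0.0, 0.175]
ft_force: [-0.1, 0.5, 0.1]
grip_width: 75.8
grasp_force: 0.0
```

```bash
cat > pick.py <<'E'
from plan import *
def pick(x,y,z,yaw,H=185,**k):
    plan([(x,y,H,yaw,76,1),(x,y,z,yaw,76,2),(x,y,z,yaw,40,4)],step=45,**k)
def place(via,x,y,z,yaw,H=185,**k):
    o=get_obs(); X,Y,Z=o["ee_pos"]; print("grasp",o["grasp_force"].round(),o["ft_force"].round(1))
    plan([(X,Y,max(Z,H),via,40),(x,y,H,yaw,40,1),(x,y,z+8,yaw,40,2),(x,y,z+1.5,yaw,40,2),(x,y,z,yaw,40,2)],step=42,**k)
E
python3 - <<'E'
from look import *
look(views=("top",))
from pick import *
pick(525,-154.5,57,0)
E
```

```text
top sleeve [[437.5, -368.3], [52.6, 9.9], 90.0] 86
top bar [[575.7, -301.6], [46.7, 14.0], 43.4]
top trough [ 607.8 -150.2] size [58. 58.] zmax 91.0 circ [ 607.7 -149.8] 30.0 rimz 57.4
top trough [ 524.2 -154.2] size [58. 57.] zmax 92.0 circ [ 524.2 -155. ] 29.7 rimz 57.6
top tray [495.2 364.4] size [57. 46.] zmax 85.0 circ [495.6 359.9] 29.6 rimz 58.8
now [510.   95.8 181.5] 9.8 grip 75.9 t 12.4
[[-5,42,-1,0,0,2,76],[-9,83,-1,0,0,3,76],[-14,125,-2,0,0,5,76],[-19,166,-2,0,0,7,76],[-23,208,-3,0,0,8,76]]
[[1,41,0,0,0,2,76],[1,41,0,0,0,2,76],[1,41,42,0,0,2,76],[1,41,85,0,0,2,76],[1,41,128,0,0,2,76]]
[[0,0,0,0,0,0,76],[0,0,0,0,0,0,76],[0,0,0,0,0,0,40],[0,0,0,0,0,0,40],[0,0,0,0,0,0,40]]
[[0,0,0,0,0,0,40],[0,0,0,0,0,0,40]]
```

>>> move_arm(
  moves=[
    [-5,42,-1,0,0,2,76],
    [-9,83,-1,0,0,3,76],
    [-14,125,-2,0,0,5,76],
    [-19,166,-2,0,0,7,76],
    [-23,208,-3,0,0,8,76],
  ],
)

```text
t: 12.95
ee_pos: [523.7, -108.2, 184.6]
eef_rot: [-3.141, 0.0, 0.035]
ft_force: [1.1, 0.2, 0.3]
grip_width: 75.8
grasp_force: 0.0
```

>>> move_arm(
  moves=[
    [1,41,0,0,0,2,76],
    [1,41,0,0,0,2,76],
    [1,41,42,0,0,2,76],
    [1,41,85,0,0,2,76],
    [1,41,128,0,0,2,76],
  ],
)

```text
t: 13.45
ee_pos: [526.9, -147.3, 55.8]
eef_rot: [3.141, -0.002, 0.001]
ft_force: [1.7, -1.4, 2.0]
grip_width: 76.3
grasp_force: 1.1
```

>>> move_arm(
  moves=[
    [0,0,0,0,0,0,76],
    [0,0,0,0,0,0,76],
    [0,0,0,0,0,0,40],
    [0,0,0,0,0,0,40],
    [0,0,0,0,0,0,40],
  ],
)

```text
t: 13.95
ee_pos: [528.0, -147.9, 58.9]
eef_rot: [3.14, -0.004, 0.001]
ft_force: [-0.1, 0.0, 7.0]
grip_width: 59.5
grasp_force: 30.0
```

>>> move_arm(
  moves=[
    [0,0,0,0,0,0,40],
    [0,0,0,0,0,0,40],
  ],
)

```text
t: 14.15
ee_pos: [528.0, -148.0, 58.8]
eef_rot: [3.141, -0.004, 0.001]
ft_force: [-0.2, 0.2, 9.5]
grip_width: 59.5
grasp_force: 30.0
```

```bash
python3 -c "
from pick import *
place(0,422.5,332.8,56.5,20)"
```

```text
Traceback (most recent call last):
  File "pick.py", line 5, in place
    o=get_obs(); X,Y,Z=o["ee_pos"]; print("grasp",o["grasp_force"].round(),o["ft_force"].round(1))
                                                  ^^^^^^^^^^^^^^^^^^^^^^
AttributeError: 'float' object has no attribute 'round'
```

```bash
sed -i 's/o\["grasp_force"\].round()/round(float(o["grasp_force"]))/' pick.py; python3 -c "
from pick import *
place(0,424.5,333,58.5,20)"
```

```text
grasp 30 [-0.2  0.2  9.5]
now [ 528.  -148.    58.8] 0.0 grip 59.5 t 14.2
[[0,0,-32,0,0,0,40],[0,0,-63,0,0,0,40],[0,0,-95,0,0,0,40],[0,0,-126,0,0,0,40],[-9,-40,-126,0,0,-2,40]]
[[-7,-40,0,0,0,-1,40],[-14,-81,0,0,0,-3,40],[-21,-121,0,0,0,-5,40],[-28,-162,0,0,0,-6,40],[-36,-202,0,0,0,-8,40]]
[[-1,-41,0,0,0,-2,40],[-3,-82,0,0,0,-3,40],[-4,-123,0,0,0,-5,40],[-6,-164,0,0,0,-7,40],[-7,-205,0,0,0,-8,40]]
[[4,-40,0,0,0,-2,40],[4,-40,0,0,0,-2,40],[4,-40,39,0,0,-2,40],[4,-40,79,0,0,-2,40],[4,-40,118,0,0,-2,40]]
[[0,0,0,0,0,0,40],[0,0,0,0,0,0,40],[0,0,7,0,0,0,40],[0,0,7,0,0,0,40],[0,0,7,0,0,0,40]]
[[0,0,1,0,0,0,40],[0,0,1,0,0,0,40],[0,0,1,0,0,0,40]]
```

>>> move_arm(
  moves=[
    [0,0,-32,0,0,0,40],
    [0,0,-63,0,0,0,40],
    [0,0,-95,0,0,0,40],
    [0,0,-126,0,0,0,40],
    [-9,-40,-126,0,0,-2,40],
  ],
)

```text
t: 14.65
ee_pos: [521.6, -110.5, 188.0]
eef_rot: [3.138, -0.011, 0.033]
ft_force: [1.1, 0.2, -2.6]
grip_width: 59.5
grasp_force: 30.0
```

>>> move_arm(
  moves=[
    [-7,-40,0,0,0,-1,40],
    [-14,-81,0,0,0,-3,40],
    [-21,-121,0,0,0,-5,40],
    [-28,-162,0,0,0,-6,40],
    [-36,-202,0,0,0,-8,40],
  ],
)

```text
t: 15.15
ee_pos: [473.6, 94.6, 183.5]
eef_rot: [-3.141, -0.001, 0.176]
ft_force: [0.7, 0.4, -1.7]
grip_width: 59.5
grasp_force: 30.0
```

>>> move_arm(
  moves=[
    [-1,-41,0,0,0,-2,40],
    [-3,-82,0,0,0,-3,40],
    [-4,-123,0,0,0,-5,40],
    [-6,-164,0,0,0,-7,40],
    [-7,-205,0,0,0,-8,40],
  ],
)

```text
t: 15.65
ee_pos: [430.7, 295.2, 183.5]
eef_rot: [-3.141, -0.001, 0.316]
ft_force: [0.8, -0.6, -1.8]
grip_width: 59.8
grasp_force: 30.0
```

>>> move_arm(
  moves=[
    [4,-40,0,0,0,-2,40],
    [4,-40,0,0,0,-2,40],
    [4,-40,39,0,0,-2,40],
    [4,-40,79,0,0,-2,40],
    [4,-40,118,0,0,-2,40],
  ],
)

```text
t: 16.15
ee_pos: [423.1, 332.6, 64.4]
eef_rot: [-3.141, -0.002, 0.35]
ft_force: [0.7, 0.5, -2.9]
grip_width: 59.3
grasp_force: 30.0
```

>>> move_arm(
  moves=[
    [0,0,0,0,0,0,40],
    [0,0,0,0,0,0,40],
    [0,0,4,0,0,0,40],
    [0,0,5,0,0,0,40],
    [0,0,5,0,0,0,40],
  ],
)

```text
t: 16.65
ee_pos: [423.6, 333.3, 61.0]
eef_rot: [-3.141, -0.002, 0.35]
ft_force: [0.4, -0.6, -1.1]
grip_width: 59.2
grasp_force: 30.0
```

>>> move_arm(
  moves=[
    [0,0,1,0,0,0,40],
    [0,0,2,0,0,0,40],
    [0,0,2,0,0,0,40],
  ],
)

```text
t: 16.95
ee_pos: [423.5, 333.2, 58.2]
eef_rot: [-3.141, -0.001, 0.35]
ft_force: [1.1, -0.7, 3.4]
grip_width: 59.7
grasp_force: 30.0
```

>>> move_arm(
  moves=[
    [0,0,1,0,0,0,40],
    [0,0,1,0,0,0,40],
  ],
)

```text
t: 17.15
ee_pos: [423.6, 333.3, 58.1]
eef_rot: [-3.141, -0.002, 0.35]
ft_force: [-2.8, -1.6, 14.1]
grip_width: 59.1
grasp_force: 30.0
```

>>> move_arm(
  moves=[
    [0,0,0,0,0,0,76],
    [0,0,0,0,0,0,76],
    [0,0,0,0,0,0,76],
    [0,0,0,0,0,0,76],
    [0,0,-35,0,0,0,76],
  ],
)

```text
t: 17.65
ee_pos: [420.5, 331.0, 88.4]
eef_rot: [3.139, 0.008, 0.35]
ft_force: [0.3, 0.4, -0.2]
grip_width: 76.0
grasp_force: 0.0
```

>>> move_arm(
  moves=[
    [0,0,-35,0,0,0,76],
    [0,0,-64,0,0,0,76],
    [0,0,-92,0,0,0,76],
    [10,41,-92,0,0,2,76],
    [20,82,-92,0,0,3,76],
  ],
)

```text
t: 18.15
ee_pos: [470.5, 262.9, 184.9]
eef_rot: [-3.141, -0.002, 0.3]
ft_force: [-0.1, 0.0, -0.4]
grip_width: 75.8
grasp_force: 0.0
```

>>> move_arm(
  moves=[
    [10,42,0,0,0,2,76],
    [20,83,0,0,0,4,76],
    [30,125,0,0,0,5,76],
    [40,167,0,0,0,7,76],
    [40,167,0,0,0,7,76],
  ],
)

```text
t: 18.65
ee_pos: [559.3, 111.0, 183.6]
eef_rot: [3.141, -0.001, 0.17]
ft_force: [0.5, -1.1, -0.5]
grip_width: 75.9
grasp_force: 0.0
```

>>> move_arm(
  moves=[
    [0,0,0,0,0,0,76],
  ],
)

```text
t: 18.75
ee_pos: [557.0, 114.0, 183.3]
eef_rot: [-3.141, 0.001, 0.174]
ft_force: [0.2, 0.7, 0.4]
grip_width: 76.0
grasp_force: 0.0
```

```bash
python3 - <<'E'
from look import *
look(views=("top",))
from pick import *
pick(608.3,-150.2,57,0)
E
```

```text
top sleeve [[438.7, -368.7], [53.6, 7.6], 89.8] 84
top bar [[575.9, -301.8], [46.5, 14.3], 43.5]
top trough [ 607.7 -150.2] size [58. 58.] zmax 92.0 circ [ 607.7 -150.1] 29.9 rimz 57.6
top flat [467.5  81. ] size [52. 27.] zmax 88.0 circ [467.4  88.2] 26.5 rimz 59.2
now [556.5 114.9 183.3] 10.0 grip 75.6 t 18.8
[[1,39,0,0,0,1,76],[1,77,0,0,0,3,76],[2,116,-1,0,0,4,76],[3,154,-1,0,0,6,76],[3,193,-1,0,0,7,76]]
[[6,38,0,0,0,2,76],[11,76,-1,0,0,3,76],[11,76,-1,0,0,3,76],[11,76,42,0,0,3,76],[11,76,85,0,0,3,76]]
[[0,0,42,0,0,0,76],[0,0,42,0,0,0,76],[0,0,42,0,0,0,76],[0,0,42,0,0,0,40],[0,0,42,0,0,0,40]]
[[0,0,0,0,0,0,40],[0,0,0,0,0,0,40],[0,0,0,0,0,0,40]]
```

>>> move_arm(
  moves=[
    [1,39,0,0,0,1,76],
    [1,77,0,0,0,3,76],
    [2,116,-1,0,0,4,76],
    [3,154,-1,0,0,6,76],
    [3,193,-1,0,0,7,76],
  ],
)

```text
t: 19.3
ee_pos: [593.6, -74.1, 184.7]
eef_rot: [-3.141, 0.0, 0.055]
ft_force: [-0.2, 1.4, 0.3]
grip_width: 75.9
grasp_force: 0.0
```

>>> move_arm(
  moves=[
    [6,38,0,0,0,2,76],
    [11,76,-1,0,0,3,76],
    [11,76,-1,0,0,3,76],
    [11,76,42,0,0,3,76],
    [11,76,55,0,0,3,76],
  ],
)

```text
t: 19.8
ee_pos: [606.5, -147.7, 126.6]
eef_rot: [-3.14, 0.005, 0.003]
ft_force: [-0.7, 0.6, -1.3]
grip_width: 75.8
grasp_force: 0.0
```

>>> move_arm(
  moves=[
    [0,0,0,0,0,0,76],
  ],
)

```text
t: 19.9
ee_pos: [606.7, -147.8, 127.3]
eef_rot: [-3.14, 0.006, 0.003]
ft_force: [0.3, -0.2, -0.0]
grip_width: 76.2
grasp_force: 0.0
```

```bash
python3 - <<'E'
from pick import *
pick(608.3,-150.2,57,0,H=120)
E
```

```text
now [ 606.7 -147.8  127.3] 0.2 grip 76.2 t 19.9
[[2,2,7,0,0,0,76],[2,2,7,0,0,0,76],[2,2,39,0,0,0,76],[2,2,70,0,0,0,76],[2,2,70,0,0,0,76]]
[[0,0,0,0,0,0,76],[0,0,0,0,0,0,40],[0,0,0,0,0,0,40],[0,0,0,0,0,0,40],[0,0,0,0,0,0,40]]
[[0,0,0,0,0,0,40]]
```

>>> move_arm(
  moves=[
    [2,2,7,0,0,0,76],
    [2,2,39,0,0,0,76],
    [2,2,70,0,0,0,76],
    [2,2,70,0,0,0,76],
  ],
)

```text
t: 20.3
ee_pos: [609.0, -151.0, 57.2]
eef_rot: [-3.14, 0.005, 0.002]
ft_force: [-0.9, 0.3, -0.8]
grip_width: 75.9
grasp_force: 0.0
```

>>> move_arm(
  moves=[
    [0,0,0,0,0,0,40],
    [0,0,0,0,0,0,40],
    [0,0,0,0,0,0,40],
    [0,0,0,0,0,0,40],
    [0,0,0,0,0,0,40],
  ],
)

```text
t: 20.8
ee_pos: [612.2, -152.2, 61.8]
eef_rot: [3.141, -0.003, 0.001]
ft_force: [0.0, 1.5, 7.0]
grip_width: 59.3
grasp_force: 30.0
```

```bash
python3 -c "
from pick import *
z=get_obs()['ee_pos'][2]
place(0,349.5,306,z,20)"
```

```text
grasp 30 [0.  1.5 7. ]
now [ 612.2 -152.2   61.8] 0.1 grip 59.3 t 20.8
[[0,0,-41,0,0,0,40],[0,0,-82,0,0,0,40],[0,0,-123,0,0,0,40],[-20,-35,-123,0,0,-1,40],[-40,-71,-123,0,0,-3,40]]
[[-19,-36,0,0,0,-2,40],[-37,-72,0,0,0,-3,40],[-55,-108,0,0,0,-5,40],[-74,-145,0,0,0,-6,40],[-92,-181,0,0,0,-8,40]]
[[-13,-38,0,0,0,-1,40],[-26,-77,0,0,0,-3,40],[-39,-115,0,0,0,-4,40],[-52,-154,0,0,0,-6,40],[-65,-192,0,0,0,-7,40]]
[[-9,-40,0,0,0,-2,40],[-9,-40,0,0,0,-2,40],[-9,-40,38,0,0,-2,40],[-9,-40,77,0,0,-2,40],[-9,-40,115,0,0,-2,40]]
[[0,0,0,0,0,0,40],[0,0,0,0,0,0,40],[0,0,6,0,0,0,40],[0,0,6,0,0,0,40],[0,0,6,0,0,0,40]]
[[0,0,2,0,0,0,40],[0,0,2,0,0,0,40],[0,0,2,0,0,0,40]]
```

>>> move_arm(
  moves=[
    [0,0,-41,0,0,0,40],
    [0,0,-82,0,0,0,40],
    [0,0,-123,0,0,0,40],
    [-20,-35,-123,0,0,-1,40],
    [-40,-71,-123,0,0,-3,40],
  ],
)

```text
t: 21.3
ee_pos: [571.4, -81.3, 185.0]
eef_rot: [3.141, -0.005, 0.052]
ft_force: [0.6, 1.1, -1.7]
grip_width: 59.5
grasp_force: 30.0
```

>>> move_arm(
  moves=[
    [-19,-36,0,0,0,-2,40],
    [-37,-72,0,0,0,-3,40],
    [-55,-108,0,0,0,-5,40],
    [-74,-145,0,0,0,-6,40],
    [-92,-181,0,0,0,-8,40],
  ],
)

```text
t: 21.8
ee_pos: [468.2, 95.9, 183.3]
eef_rot: [3.142, -0.001, 0.194]
ft_force: [0.6, 0.9, -2.3]
grip_width: 59.7
grasp_force: 30.0
```

>>> move_arm(
  moves=[
    [-13,-38,0,0,0,-1,40],
    [-26,-77,0,0,0,-3,40],
    [-39,-115,0,0,0,-4,40],
    [-52,-154,0,0,0,-6,40],
    [-65,-192,0,0,0,-7,40],
  ],
)

```text
t: 22.3
ee_pos: [367.7, 272.1, 183.4]
eef_rot: [-3.141, -0.001, 0.316]
ft_force: [0.7, -0.1, -2.3]
grip_width: 59.2
grasp_force: 30.0
```

>>> move_arm(
  moves=[
    [-6,-40,0,0,0,-2,40],
    [-6,-40,0,0,0,-2,40],
    [-6,-40,38,0,0,-2,40],
    [-6,-40,77,0,0,-2,40],
    [-6,-40,110,0,0,-2,40],
  ],
)

```text
t: 22.8
ee_pos: [350.7, 306.6, 71.9]
eef_rot: [-3.141, -0.001, 0.35]
ft_force: [0.3, -1.0, -1.5]
grip_width: 59.6
grasp_force: 30.0
```

>>> move_arm(
  moves=[
    [0,0,0,0,0,0,40],
    [0,0,0,0,0,0,40],
    [0,0,3,0,0,0,40],
    [0,0,6,0,0,0,40],
    [0,0,6,0,0,0,40],
  ],
)

```text
t: 23.3
ee_pos: [351.0, 307.2, 67.6]
eef_rot: [-3.141, -0.002, 0.35]
ft_force: [-0.9, 0.4, -2.4]
grip_width: 59.2
grasp_force: 30.0
```

>>> move_arm(
  moves=[
    [0,0,2,0,0,0,40],
    [0,0,4,0,0,0,40],
    [0,0,4,0,0,0,40],
  ],
)

```text
t: 23.6
ee_pos: [350.4, 306.9, 62.6]
eef_rot: [3.142, 0.0, 0.35]
ft_force: [-0.6, 0.3, -2.2]
grip_width: 59.2
grasp_force: 30.0
```

>>> move_arm(
  moves=[
    [0,0,1,0,0,0,40],
    [0,0,2,0,0,0,40],
    [0,0,2,0,0,0,40],
  ],
)

```text
t: 23.9
ee_pos: [350.4, 307.0, 61.7]
eef_rot: [-3.142, 0.0, 0.35]
ft_force: [-4.2, -1.4, 16.8]
grip_width: 59.4
grasp_force: 30.0
```

>>> move_arm(
  moves=[
    [0,0,1,0,0,0,40],
    [0,0,1,0,0,0,40],
  ],
)

```text
t: 24.1
ee_pos: [350.5, 307.0, 61.5]
eef_rot: [-3.142, -0.0, 0.351]
ft_force: [-6.3, -3.5, 30.6]
grip_width: 59.7
grasp_force: 30.0
```

>>> move_arm(
  moves=[
    [0,0,-1,0,0,0,76],
    [0,0,-1,0,0,0,76],
    [0,0,-1,0,0,0,76],
    [0,0,-1,0,0,0,76],
    [0,0,-36,0,0,0,76],
  ],
)

```text
t: 24.6
ee_pos: [348.4, 305.2, 92.8]
eef_rot: [3.139, 0.008, 0.35]
ft_force: [-0.0, 0.5, -0.1]
grip_width: 75.5
grasp_force: 0.0
```

>>> move_arm(
  moves=[
    [0,0,-35,0,0,0,76],
    [0,0,-64,0,0,0,76],
    [0,0,-92,0,0,0,76],
    [15,41,-92,0,0,0,76],
    [30,82,-92,0,0,0,76],
  ],
)

```text
t: 25.1
ee_pos: [407.5, 240.4, 188.7]
eef_rot: [-3.141, -0.002, 0.353]
ft_force: [-0.2, 0.3, -0.9]
grip_width: 76.1
grasp_force: 0.0
```

>>> move_arm(
  moves=[
    [-5,42,0,0,0,0,76],
    [-10,83,0,0,0,0,76],
    [-15,125,0,0,0,0,76],
    [-20,167,0,0,0,0,76],
    [-20,209,0,0,0,0,76],
  ],
)

```text
t: 25.6
ee_pos: [459.2, 35.2, 187.4]
eef_rot: [-3.141, 0.001, 0.35]
ft_force: [0.3, 0.3, -0.7]
grip_width: 76.1
grasp_force: 0.0
```

>>> move_arm(
  moves=[
    [0,20,0,0,0,0,76],
    [0,20,0,0,0,0,76],
  ],
)

```text
t: 25.8
ee_pos: [467.3, 16.1, 187.5]
eef_rot: [3.141, -0.0, 0.346]
ft_force: [0.1, 1.0, -1.0]
grip_width: 75.9
grasp_force: 0.0
```

```bash
python3 - <<'E'
from look import *
look('c')
print(get_obs()["ee_pos"],get_obs()["joint_pos"])
from pick import *
pick(605.5,157,59,23)
E
```

```text
top sleeve [[438.8, -368.5], [51.8, 7.5], 89.8] 74
top bar [[575.7, -301.4], [46.5, 13.6], 43.1]
top flat [607.8 157. ] size [53. 59.] zmax 94.0 circ [605.3 157. ] 30.3 rimz 59.9
top tray [495.2 358.5] size [57. 56.] zmax 85.0 circ [495.9 358.9] 30.5 rimz 58.1
top tray [419.3 331.8] size [56. 59.] zmax 92.0 circ [419.6 332. ] 30.6 rimz 58.0
top tray [346.2 304.6] size [57. 57.] zmax 90.0 circ [346.6 305.6] 30.4 rimz 57.7
side sleeve [[441.2, -372.8], [52.6, 8.6], 80.1] 52
side bar [[577.8, -301.8], [48.4, 13.4], 45.9]
side tray [413.1 327.6] size [39. 53.] zmax 90.0 circ [415. 328.] 30.6 rimz 56.4
side tray [348.9 303. ] size [58. 57.] zmax 88.0 circ [348.4 304.6] 31.5 rimz 56.5
side flat [578.8 138.8] size [114.  77.] zmax 92.0 circ [577.2 141.9] 63.1 rimz 58.3
side flat [469.5  94.7] size [54. 56.] zmax 91.0 circ [472.6  97.7] 32.0 rimz 58.3
[466.17834526  18.13603881 187.33489689] [1.32505121e-02 2.82671392e-01 2.01831164e+00 2.71027103e-04
 8.41539831e-01 1.23516329e+00]
now [466.2  18.1 187.3] 20.0 grip 75.8 t 25.9
[[36,-17,0,0,0,-1,76],[71,-33,1,0,0,-1,76],[107,-50,1,0,0,-2,76],[143,-66,2,0,0,-2,76],[178,-83,2,0,0,-3,76]]
[[0,0,0,0,0,0,76],[0,0,42,0,0,0,76],[0,0,84,0,0,0,76],[0,0,126,0,0,0,76],[0,0,126,0,0,0,76]]
[[0,0,0,0,0,0,76],[0,0,0,0,0,0,40],[0,0,0,0,0,0,40],[0,0,0,0,0,0,40],[0,0,0,0,0,0,40]]
[[0,0,0,0,0,0,40]]
```

View pics/c_top.png

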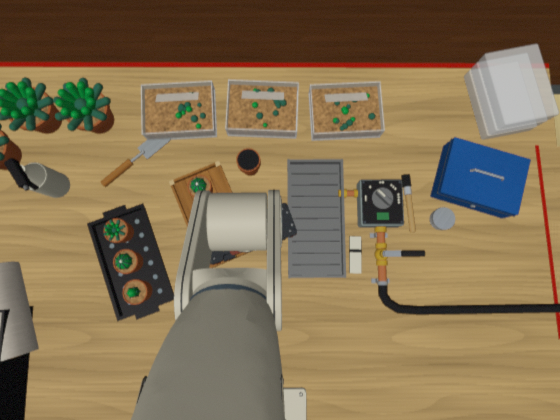

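The top view shows three watered pots upright in the tray (116,231; 124,262; 134,293), an empty trough, and the lever square to the pipe.

>>> move_arm(
  moves=[
    [36,-17,0,0,0,-1,76],
    [71,-33,1,0,0,-1,76],
    [107,-50,1,0,0,-2,76],
    [143,-66,2,0,0,-2,76],
    [178,-83,2,0,0,-3,76],
  ],
)

```text
t: 26.4
ee_pos: [605.2, 160.2, 185.3]
eef_rot: [-3.141, 0.001, 0.405]
ft_force: [0.7, -0.4, -0.1]
grip_width: 76.1
grasp_force: 0.0
```

>>> move_arm(
  moves=[
    [0,0,0,0,0,0,76],
    [0,0,30,0,0,0,76],
    [0,0,60,0,0,0,76],
    [0,0,60,0,0,0,76],
    [0,0,60,0,0,0,76],
  ],
)

```text
t: 26.9
ee_pos: [604.1, 157.7, 125.6]
eef_rot: [-3.141, 0.002, 0.403]
ft_force: [0.5, -1.0, 1.1]
grip_width: 75.9
grasp_force: 0.0
```

```bash
python3 - <<'E'
from look import *
look(views=("side",))
from pick import *
pick(605.5,157,59,23,H=120)
E
```

```text
side sleeve [[441.1, -373.3], [52.2, 8.5], 80.1] 50
side bar [[576.7, -302.4], [48.1, 13.6], 44.8]
side tray [497.9 354.6] size [59. 49.] zmax 82.0 circ [498.7 357.1] 31.5 rimz 56.4
side tray [422.3 326.1] size [57. 51.] zmax 89.0 circ [422.2 330.2] 31.2 rimz 56.6
side tray [348.9 302.7] size [58. 56.] zmax 89.0 circ [348.3 305.2] 31.5 rimz 56.1
side flat [576.1 138.2] size [118.  77.] zmax 106.0 circ [576.3 142.5] 63.7 rimz 58.1
side flat [471.6  94.8] size [58. 56.] zmax 91.0 circ [472.5  96.5] 30.6 rimz 58.0
now [605.2 157.7 126.6] 23.1 grip 75.9 t 26.9
[[0,1,7,0,0,0,76],[0,1,7,0,0,0,76],[0,1,37,0,0,0,76],[0,1,68,0,0,0,76],[0,1,68,0,0,0,76]]
[[0,0,0,0,0,0,76],[0,0,0,0,0,0,40],[0,0,0,0,0,0,40],[0,0,0,0,0,0,40],[0,0,0,0,0,0,40]]
[[0,0,0,0,0,0,40]]
```

>>> move_arm(
  moves=[
    [0,1,7,0,0,0,76],
    [0,1,37,0,0,0,76],
    [0,1,68,0,0,0,76],
    [0,1,68,0,0,0,76],
  ],
)

```text
t: 27.35
ee_pos: [603.5, 155.6, 55.1]
eef_rot: [-3.141, 0.005, 0.402]
ft_force: [-0.5, -0.5, -0.5]
grip_width: 75.9
grasp_force: 0.0
```

>>> move_arm(
  moves=[
    [0,0,0,0,0,0,40],
    [0,0,0,0,0,0,40],
    [0,0,0,0,0,0,40],
    [0,0,0,0,0,0,40],
    [0,0,0,0,0,0,40],
  ],
)

```text
t: 27.85
ee_pos: [607.0, 156.6, 59.6]
eef_rot: [3.141, -0.003, 0.402]
ft_force: [0.3, -0.8, 6.3]
grip_width: 59.4
grasp_force: 30.0
```

```bash
python3 -c "
from pick import *
z=get_obs()['ee_pos'][2]-2
place(23,615,-137,z,0)"
```

```text
grasp 30 [ 0.3 -0.8  6.3]
now [607.  156.6  59.6] 23.1 grip 59.4 t 27.9
[[0,0,-42,0,0,0,40],[0,0,-84,0,0,0,40],[0,0,-125,0,0,0,40],[-15,39,-125,0,0,3,40],[-31,78,-125,0,0,7,40]]
[[-10,41,0,0,0,3,40],[-21,81,0,0,0,6,40],[-31,122,0,0,0,9,40],[-42,163,0,0,0,13,40],[-52,203,0,0,0,16,40]]
[[0,0,0,0,0,0,40],[0,0,39,0,0,0,40],[0,0,79,0,0,0,40],[0,0,119,0,0,0,40],[0,0,119,0,0,0,40]]
[[0,0,0,0,0,0,40],[0,0,6,0,0,0,40],[0,0,6,0,0,0,40],[0,0,6,0,0,0,40],[0,0,8,0,0,0,40]]
[[0,0,0,0,0,0,40],[0,0,0,0,0,0,40]]
```

>>> move_arm(
  moves=[
    [0,0,-42,0,0,0,40],
    [0,0,-84,0,0,0,40],
    [0,0,-125,0,0,0,40],
    [-15,39,-125,0,0,3,40],
    [-31,78,-125,0,0,7,40],
  ],
)

```text
t: 28.35
ee_pos: [608.7, 72.6, 185.3]
eef_rot: [3.141, -0.005, 0.281]
ft_force: [1.1, 0.0, -2.0]
grip_width: 59.7
grasp_force: 30.0
```

>>> move_arm(
  moves=[
    [-10,41,0,0,0,3,40],
    [-21,81,0,0,0,6,40],
    [-31,122,0,0,0,9,40],
    [-42,163,0,0,0,13,40],
    [-52,203,0,0,0,16,40],
  ],
)

```text
t: 28.85
ee_pos: [613.6, -138.9, 183.3]
eef_rot: [3.141, -0.001, -0.002]
ft_force: [0.8, -0.1, -1.0]
grip_width: 59.2
grasp_force: 30.0
```

>>> move_arm(
  moves=[
    [0,0,0,0,0,0,40],
    [0,0,39,0,0,0,40],
    [0,0,79,0,0,0,40],
    [0,0,110,0,0,0,40],
    [0,0,114,0,0,0,40],
  ],
)

```text
t: 29.35
ee_pos: [611.1, -135.8, 65.2]
eef_rot: [-3.14, 0.007, 0.002]
ft_force: [-0.6, 0.3, -1.3]
grip_width: 59.7
grasp_force: 30.0
```

>>> move_arm(
  moves=[
    [0,0,0,0,0,0,40],
    [0,0,0,0,0,0,40],
    [0,0,3,0,0,0,40],
    [0,0,6,0,0,0,40],
    [0,0,6,0,0,0,40],
  ],
)

```text
t: 29.85
ee_pos: [614.0, -137.1, 63.1]
eef_rot: [3.141, -0.001, 0.001]
ft_force: [0.4, 0.0, -0.6]
grip_width: 59.2
grasp_force: 30.0
```

>>> move_arm(
  moves=[
    [0,0,2,0,0,0,40],
    [0,0,3,0,0,0,40],
    [0,0,3,0,0,0,40],
  ],
)

```text
t: 30.15
ee_pos: [613.7, -137.0, 59.5]
eef_rot: [-3.142, 0.0, 0.001]
ft_force: [-0.6, 0.2, -1.0]
grip_width: 59.6
grasp_force: 30.0
```

>>> move_arm(
  moves=[
    [0,0,1,0,0,0,40],
    [0,0,2,0,0,0,40],
    [0,0,2,0,0,0,40],
  ],
)

```text
t: 30.45
ee_pos: [613.9, -137.1, 57.7]
eef_rot: [3.142, -0.0, 0.001]
ft_force: [-0.2, 0.6, -0.2]
grip_width: 59.4
grasp_force: 30.0
```

>>> move_arm(
  moves=[
    [0,0,1,0,0,0,40],
    [0,0,1,0,0,0,40],
  ],
)

```text
t: 30.65
ee_pos: [613.9, -137.1, 57.6]
eef_rot: [3.142, 0.0, 0.001]
ft_force: [-3.3, 0.4, 7.4]
grip_width: 59.4
grasp_force: 30.0
```

>>> move_arm(
  moves=[
    [0,0,1,0,0,0,40],
    [0,0,1,0,0,0,40],
  ],
)

```text
t: 30.85
ee_pos: [613.9, -137.1, 57.6]
eef_rot: [3.142, -0.0, 0.001]
ft_force: [-6.6, 0.9, 17.3]
grip_width: 59.5
grasp_force: 30.0
```

Standing. Release, rise, and go back toward the flat.

>>> move_arm(
  moves=[
    [0,0,-1,0,0,0,76],
    [0,0,-1,0,0,0,76],
    [0,0,-1,0,0,0,76],
    [0,0,-1,0,0,0,76],
    [0,0,-36,0,0,0,76],
  ],
)

```text
t: 31.35
ee_pos: [610.7, -136.3, 87.6]
eef_rot: [-3.14, 0.008, 0.001]
ft_force: [-0.4, -1.1, -0.2]
grip_width: 76.0
grasp_force: 0.0
```

>>> move_arm(
  moves=[
    [0,0,-35,0,0,0,76],
    [0,0,-64,0,0,0,76],
    [0,0,-92,0,0,0,76],
    [0,0,-92,0,0,-4,76],
    [0,0,-92,0,0,-8,76],
  ],
)

```text
t: 31.85
ee_pos: [614.4, -137.2, 184.9]
eef_rot: [3.141, -0.002, 0.143]
ft_force: [-0.3, 0.6, -0.3]
grip_width: 75.7
grasp_force: 0.0
```

```bash
python3 - <<'E'
from look import *
look()
from pick import *
plan([(544.8,129,185,23,76,2),(544.8,129,120,23,76,3)])
E
```

```text
top sleeve [[438.8, -368.1], [53.0, 7.4], 89.9] 75
top bar [[568.9, -308.2], [27.5, 12.3], 45.6]
top flat [544.4 128.8] size [58. 57.] zmax 86.0 circ [544.4 129.4] 30.0 rimz 59.4
top tray [495.2 358.7] size [57. 56.] zmax 84.0 circ [495.8 359.2] 30.7 rimz 58.1
top flat [469.8  97. ] size [57. 59.] zmax 92.0 circ [470.2  97. ] 30.0 rimz 59.1
top tray [419.3 331.6] size [56. 58.] zmax 91.0 circ [419.4 331.7] 30.4 rimz 58.1
top tray [346.2 304.7] size [57. 57.] zmax 91.0 circ [346.1 305.2] 30.1 rimz 57.6
side sleeve [[441.2, -373.1], [52.5, 8.6], 80.1] 46
side bar [[577.5, -301.8], [47.4, 13.3], 46.2]
side tray [497.9 353.3] size [59. 49.] zmax 83.0 circ [495.9 358.7] 32.0 rimz 56.1
side tray [422.  325.6] size [57. 51.] zmax 90.0 circ [421.6 330.4] 31.1 rimz 56.7
side tray [348.9 303.4] size [58. 58.] zmax 90.0 circ [346.2 305.1] 32.3 rimz 56.5
side flat [545.6 123.9] size [58. 49.] zmax 84.0 circ [545.3 127.3] 31.3 rimz 57.9
side flat [471.6  94.8] size [58. 58.] zmax 91.0 circ [471.1  95.6] 32.2 rimz 58.2
side trough [ 613.3 -139.3] size [58. 55.] zmax 90.0 circ [ 614.2 -137.3] 31.2 rimz 56.6
now [ 613.8 -137.1  183.7] 8.1 grip 75.7 t 31.9
[[-4,-39,0,0,0,-2,76],[-9,-78,0,0,0,-4,76],[-13,-117,-1,0,0,-6,76],[-18,-156,-1,0,0,-9,76],[-22,-195,-1,0,0,-11,76]]
[[3,-39,0,0,0,-2,76],[6,-78,0,0,0,-4,76],[6,-78,0,0,0,-4,76],[6,-78,0,0,0,-4,76],[6,-78,32,0,0,-4,76]]
[[0,0,33,0,0,0,76],[0,0,33,0,0,0,76],[0,0,33,0,0,0,76],[0,0,33,0,0,0,76]]
```

>>> move_arm(
  moves=[
    [-4,-39,0,0,0,-2,76],
    [-9,-78,0,0,0,-4,76],
    [-13,-117,-1,0,0,-6,76],
    [-18,-156,-1,0,0,-9,76],
    [-22,-195,-1,0,0,-11,76],
  ],
)

```text
t: 32.45
ee_pos: [564.0, 54.2, 184.3]
eef_rot: [-3.141, 0.001, 0.332]
ft_force: [0.1, -0.1, -0.2]
grip_width: 75.9
grasp_force: 0.0
```

>>> move_arm(
  moves=[
    [3,-39,0,0,0,-2,76],
    [6,-78,0,0,0,-4,76],
    [6,-78,0,0,0,-4,76],
    [6,-78,0,0,0,-4,76],
    [6,-78,32,0,0,-4,76],
  ],
)

```text
t: 32.95
ee_pos: [548.2, 128.6, 155.6]
eef_rot: [3.14, -0.008, 0.401]
ft_force: [0.6, 0.5, 0.2]
grip_width: 76.1
grasp_force: 0.0
```

>>> move_arm(
  moves=[
    [0,0,33,0,0,0,76],
    [0,0,33,0,0,0,76],
    [0,0,33,0,0,0,76],
  ],
)

```text
t: 33.25
ee_pos: [545.0, 127.5, 119.5]
eef_rot: [-3.141, 0.002, 0.4]
ft_force: [-0.6, -0.0, 0.1]
grip_width: 76.2
grasp_force: 0.0
```

```bash
python3 - <<'E'
from pick import *
pick(544.8,129,60,23,H=120)
E
```

```text
now [545.  127.5 119.5] 22.9 grip 76.2 t 33.2
[[0,-1,0,0,0,0,76],[0,-1,0,0,0,0,76],[0,-1,30,0,0,0,76],[0,-1,60,0,0,0,76],[0,-1,60,0,0,0,76]]
[[0,0,0,0,0,0,76],[0,0,0,0,0,0,40],[0,0,0,0,0,0,40],[0,0,0,0,0,0,40],[0,0,0,0,0,0,40]]
[[0,0,0,0,0,0,40]]
```

>>> move_arm(
  moves=[
    [0,-1,0,0,0,0,76],
    [0,-1,30,0,0,0,76],
    [0,-1,59,0,0,0,76],
    [0,-1,59,0,0,0,76],
    [0,-1,59,0,0,0,76],
  ],
)

```text
t: 33.75
ee_pos: [545.2, 129.5, 61.8]
eef_rot: [3.141, -0.001, 0.402]
ft_force: [-0.1, 0.1, 0.1]
grip_width: 76.3
grasp_force: 0.0
```

>>> move_arm(
  moves=[
    [0,0,0,0,0,0,40],
    [0,0,0,0,0,0,40],
    [0,0,0,0,0,0,40],
    [0,0,0,0,0,0,40],
    [0,0,0,0,0,0,40],
  ],
)

```text
t: 34.25
ee_pos: [545.6, 129.7, 62.2]
eef_rot: [3.141, -0.002, 0.402]
ft_force: [-0.6, 0.2, 7.8]
grip_width: 59.6
grasp_force: 30.0
```

```bash
python3 -c "
from pick import *
z=get_obs()['ee_pos'][2]-2
place(23,529,-137,z,0)"
```

```text
grasp 30 [-0.6  0.2  7.8]
now [545.6 129.7  62.2] 23.1 grip 59.6 t 34.2
[[0,0,-41,0,0,0,40],[0,0,-82,0,0,0,40],[0,0,-123,0,0,0,40],[-17,34,-123,0,0,3,40],[-34,68,-123,0,0,7,40]]
[[-13,36,0,0,0,3,40],[-26,72,0,0,0,6,40],[-39,108,0,0,0,9,40],[-51,144,0,0,0,13,40],[-64,180,0,0,0,16,40]]
[[0,0,0,0,0,0,40],[0,0,39,0,0,0,40],[0,0,78,0,0,0,40],[0,0,117,0,0,0,40],[0,0,117,0,0,0,40]]
[[0,0,0,0,0,0,40],[0,0,7,0,0,0,40],[0,0,7,0,0,0,40],[0,0,7,0,0,0,40],[0,0,8,0,0,0,40]]
[[0,0,0,0,0,0,40],[0,0,0,0,0,0,40]]
```

>>> move_arm(
  moves=[
    [0,0,-41,0,0,0,40],
    [0,0,-82,0,0,0,40],
    [0,0,-123,0,0,0,40],
    [-17,34,-123,0,0,3,40],
    [-34,68,-123,0,0,7,40],
  ],
)

```text
t: 34.75
ee_pos: [540.8, 53.6, 186.0]
eef_rot: [3.141, -0.004, 0.28]
ft_force: [0.6, -1.0, -1.2]
grip_width: 59.3
grasp_force: 30.0
```

>>> move_arm(
  moves=[
    [-13,36,0,0,0,3,40],
    [-26,72,0,0,0,6,40],
    [-39,108,0,0,0,9,40],
    [-51,144,0,0,0,13,40],
    [-64,180,0,0,0,16,40],
  ],
)

```text
t: 35.25
ee_pos: [527.9, -138.5, 184.2]
eef_rot: [3.141, -0.001, -0.002]
ft_force: [1.7, -1.2, -0.8]
grip_width: 59.1
grasp_force: 30.0
```

>>> move_arm(
  moves=[
    [0,0,0,0,0,0,40],
    [0,0,39,0,0,0,40],
    [0,0,78,0,0,0,40],
    [0,0,110,0,0,0,40],
    [0,0,112,0,0,0,40],
  ],
)

```text
t: 35.75
ee_pos: [525.5, -135.7, 68.5]
eef_rot: [-3.14, 0.007, 0.002]
ft_force: [-0.6, -0.3, -1.1]
grip_width: 59.3
grasp_force: 30.0
```

>>> move_arm(
  moves=[
    [0,0,0,0,0,0,40],
    [0,0,0,0,0,0,40],
    [0,0,3,0,0,0,40],
    [0,0,6,0,0,0,40],
    [0,0,6,0,0,0,40],
  ],
)

```text
t: 36.25
ee_pos: [528.4, -137.1, 66.1]
eef_rot: [3.141, -0.001, 0.001]
ft_force: [-1.5, -0.3, -1.3]
grip_width: 59.5
grasp_force: 30.0
```

>>> move_arm(
  moves=[
    [0,0,1,0,0,0,40],
    [0,0,2,0,0,0,40],
    [0,0,2,0,0,0,40],
  ],
)

```text
t: 36.55
ee_pos: [528.1, -137.1, 63.6]
eef_rot: [-3.142, 0.0, 0.001]
ft_force: [0.8, -0.4, -1.2]
grip_width: 59.3
grasp_force: 30.0
```

>>> move_arm(
  moves=[
    [0,0,1,0,0,0,40],
    [0,0,2,0,0,0,40],
    [0,0,2,0,0,0,40],
  ],
)

```text
t: 36.85
ee_pos: [528.1, -137.0, 61.5]
eef_rot: [-3.142, 0.0, 0.001]
ft_force: [-0.6, 0.9, -1.6]
grip_width: 59.5
grasp_force: 30.0
```

>>> move_arm(
  moves=[
    [0,0,1,0,0,0,40],
    [0,0,1,0,0,0,40],
  ],
)

```text
t: 37.05
ee_pos: [528.1, -137.0, 60.6]
eef_rot: [-3.142, 0.0, 0.001]
ft_force: [0.4, 0.2, -1.7]
grip_width: 59.6
grasp_force: 30.0
```

>>> move_arm(
  moves=[
    [0,0,1,0,0,0,40],
    [0,0,1,0,0,0,40],
  ],
)

```text
t: 37.25
ee_pos: [528.2, -137.1, 60.2]
eef_rot: [3.142, 0.0, 0.001]
ft_force: [-1.9, 0.2, 5.7]
grip_width: 59.6
grasp_force: 30.0
```

>>> move_arm(
  moves=[
    [0,0,0,0,0,0,76],
    [0,0,0,0,0,0,76],
    [0,0,0,0,0,0,76],
    [0,0,0,0,0,0,76],
    [0,0,-36,0,0,0,76],
  ],
)

```text
t: 37.75
ee_pos: [525.3, -136.2, 92.4]
eef_rot: [-3.139, 0.008, 0.001]
ft_force: [-0.1, 0.0, 0.3]
grip_width: 75.9
grasp_force: 0.0
```

>>> move_arm(
  moves=[
    [0,0,-35,0,0,0,76],
    [0,0,-64,0,0,0,76],
    [0,0,-90,0,0,0,76],
    [0,0,-90,0,0,-4,76],
    [0,0,-90,0,0,-8,76],
  ],
)

```text
t: 38.25
ee_pos: [528.7, -137.2, 186.9]
eef_rot: [3.141, -0.002, 0.143]
ft_force: [-1.1, -0.5, -0.4]
grip_width: 76.1
grasp_force: 0.0
```

```bash
python3 - <<'E'
from look import *
look()
from pick import *
plan([(470.5,97,185,23,76,2),(470.5,97,120,23,76,3)])
E
```

```text
top sleeve [[437.7, -368.6], [52.2, 9.8], 89.9] 82
top tray [495.2 358.9] size [57. 57.] zmax 85.0 circ [495.4 359.4] 30.3 rimz 58.3
top flat [470.   96.5] size [57. 59.] zmax 93.0 circ [469.9  97.1] 30.1 rimz 59.2
top tray [419.3 331.8] size [56. 58.] zmax 92.0 circ [418.7 331.7] 30.6 rimz 58.2
top tray [346.2 304.6] size [57. 57.] zmax 91.0 circ [346.2 305. ] 30.1 rimz 57.6
side sleeve [[441.1, -373.5], [50.9, 8.5], 80.1] 38
side bar [[577.2, -302.0], [48.3, 13.3], 45.1]
side tray [498.  354.3] size [58. 51.] zmax 83.0 circ [498.2 358.4] 31.8 rimz 56.8
side tray [422.3 326.4] size [57. 51.] zmax 90.0 circ [420.3 331.4] 31.3 rimz 56.9
side tray [348.9 302.6] size [58. 56.] zmax 90.0 circ [348.2 305.6] 31.6 rimz 56.4
side flat [471.7  94.5] size [58. 56.] zmax 91.0 circ [471.6  96.8] 31.3 rimz 58.2
side trough [ 613.4 -140. ] size [57. 54.] zmax 90.0 circ [ 614.2 -136.9] 31.1 rimz 56.7
side trough [ 527.7 -138.2] size [57. 56.] zmax 83.0 circ [ 528.2 -137.3] 30.3 rimz 56.6
now [ 528.2 -137.   185.9] 8.1 grip 76.0 t 38.4
[[-3,-34,0,0,0,-2,76],[-7,-69,0,0,0,-4,76],[-10,-103,0,0,0,-6,76],[-14,-137,1,0,0,-9,76],[-17,-171,1,0,0,-11,76]]
[[3,-35,0,0,0,-2,76],[6,-69,0,0,0,-4,76],[6,-69,0,0,0,-4,76],[6,-69,0,0,0,-4,76],[6,-69,32,0,0,-4,76]]
[[0,0,33,0,0,0,76],[0,0,33,0,0,0,76],[0,0,33,0,0,0,76],[0,0,33,0,0,0,76]]
```

>>> move_arm(
  moves=[
    [-3,-34,0,0,0,-2,76],
    [-7,-69,0,0,0,-4,76],
    [-10,-103,0,0,0,-6,76],
    [-14,-137,1,0,0,-9,76],
    [-17,-171,1,0,0,-11,76],
  ],
)

```text
t: 38.85
ee_pos: [486.6, 31.0, 184.3]
eef_rot: [-3.141, 0.001, 0.332]
ft_force: [-0.4, -0.5, 0.7]
grip_width: 75.7
grasp_force: 0.0
```

>>> move_arm(
  moves=[
    [3,-35,0,0,0,-2,76],
    [6,-69,0,0,0,-4,76],
    [6,-69,0,0,0,-4,76],
    [6,-69,0,0,0,-4,76],
    [6,-69,32,0,0,-4,76],
  ],
)

```text
t: 39.35
ee_pos: [473.7, 97.1, 155.2]
eef_rot: [3.14, -0.007, 0.401]
ft_force: [0.9, -0.1, -0.2]
grip_width: 76.1
grasp_force: 0.0
```

>>> move_arm(
  moves=[
    [0,0,33,0,0,0,76],
    [0,0,33,0,0,0,76],
    [0,0,33,0,0,0,76],
    [0,0,33,0,0,0,76],
  ],
)

```text
t: 39.75
ee_pos: [471.6, 96.7, 120.9]
eef_rot: [3.141, -0.002, 0.401]
ft_force: [-0.3, -0.1, -0.5]
grip_width: 76.0
grasp_force: 0.0
```

```bash
python3 - <<'E'
from pick import *
pick(470.7,97,60,23,H=120)
E
```

```text
now [471.6  96.7 120.9] 23.0 grip 76.0 t 39.8
[[-1,-1,1,0,0,0,76],[-1,-1,1,0,0,0,76],[-1,-1,31,0,0,0,76],[-1,-1,61,0,0,0,76],[-1,-1,61,0,0,0,76]]
[[0,0,0,0,0,0,76],[0,0,0,0,0,0,40],[0,0,0,0,0,0,40],[0,0,0,0,0,0,40],[0,0,0,0,0,0,40]]
[[0,0,0,0,0,0,40]]
```

>>> move_arm(
  moves=[
    [-1,-1,1,0,0,0,76],
    [-1,-1,31,0,0,0,76],
    [-1,-1,61,0,0,0,76],
    [-1,-1,61,0,0,0,76],
    [-1,-1,61,0,0,0,76],
  ],
)

```text
t: 40.25
ee_pos: [469.4, 97.6, 59.3]
eef_rot: [-3.142, 0.0, 0.402]
ft_force: [-0.4, -0.4, -0.1]
grip_width: 76.0
grasp_force: 0.0
```

>>> move_arm(
  moves=[
    [0,0,0,0,0,0,40],
    [0,0,0,0,0,0,40],
    [0,0,0,0,0,0,40],
    [0,0,0,0,0,0,40],
    [0,0,0,0,0,0,40],
  ],
)

```text
t: 40.75
ee_pos: [470.2, 97.7, 60.0]
eef_rot: [3.141, -0.002, 0.402]
ft_force: [-0.8, -1.2, 8.4]
grip_width: 59.8
grasp_force: 30.0
```

```bash
python3 -c "
from pick import *
z=get_obs()['ee_pos'][2]-2
place(23,443,-137,z,0)"
```

```text
grasp 30 [-0.8 -1.2  8.4]
now [470.2  97.7  60. ] 23.1 grip 59.8 t 40.8
[[0,0,-42,0,0,0,40],[0,0,-83,0,0,0,40],[0,0,-125,0,0,0,40],[-19,34,-125,0,0,4,40],[-39,68,-125,0,0,8,40]]
[[-14,37,0,0,0,4,40],[-29,74,0,0,0,7,40],[-44,110,0,0,0,11,40],[-58,147,0,0,0,15,40],[-58,147,0,0,0,15,40]]
[[0,0,40,0,0,0,40],[0,0,79,0,0,0,40],[0,0,119,0,0,0,40],[0,0,119,0,0,0,40],[0,0,119,0,0,0,40]]
[[0,0,6,0,0,0,40],[0,0,6,0,0,0,40],[0,0,6,0,0,0,40],[0,0,8,0,0,0,40],[0,0,8,0,0,0,40]]
[[0,0,0,0,0,0,40]]
```

>>> move_arm(
  moves=[
    [0,0,-42,0,0,0,40],
    [0,0,-83,0,0,0,40],
    [0,0,-125,0,0,0,40],
    [-19,34,-125,0,0,4,40],
    [-39,68,-125,0,0,8,40],
  ],
)

```text
t: 41.25
ee_pos: [461.0, 19.6, 185.8]
eef_rot: [3.14, -0.005, 0.263]
ft_force: [0.1, -0.8, -1.8]
grip_width: 59.6
grasp_force: 30.0
```

>>> move_arm(
  moves=[
    [-14,37,0,0,0,4,40],
    [-29,74,0,0,0,7,40],
    [-44,110,0,0,0,11,40],
    [-58,147,0,0,0,15,40],
    [-58,147,0,0,0,15,40],
  ],
)

```text
t: 41.75
ee_pos: [442.0, -140.8, 184.3]
eef_rot: [3.14, -0.001, -0.005]
ft_force: [1.1, 0.2, -1.0]
grip_width: 59.3
grasp_force: 30.0
```

>>> move_arm(
  moves=[
    [0,0,40,0,0,0,40],
    [0,0,79,0,0,0,40],
    [0,0,110,0,0,0,40],
    [0,0,115,0,0,0,40],
    [0,0,115,0,0,0,40],
  ],
)

```text
t: 42.25
ee_pos: [441.8, -136.7, 68.5]
eef_rot: [-3.141, 0.002, 0.002]
ft_force: [0.1, -0.3, -0.5]
grip_width: 59.1
grasp_force: 30.0
```

>>> move_arm(
  moves=[
    [0,0,2,0,0,0,40],
    [0,0,4,0,0,0,40],
    [0,0,6,0,0,0,40],
    [0,0,6,0,0,0,40],
  ],
)

```text
t: 42.65
ee_pos: [442.5, -137.4, 63.2]
eef_rot: [3.141, -0.001, 0.001]
ft_force: [-0.7, 0.9, -1.9]
grip_width: 59.6
grasp_force: 30.0
```

>>> move_arm(
  moves=[
    [0,0,1,0,0,0,40],
    [0,0,1,0,0,0,40],
    [0,0,1,0,0,0,40],
  ],
)

```text
t: 42.95
ee_pos: [442.2, -137.3, 61.7]
eef_rot: [-3.142, -0.0, 0.001]
ft_force: [-0.1, 0.0, -1.0]
grip_width: 59.4
grasp_force: 30.0
```

>>> move_arm(
  moves=[
    [0,0,1,0,0,0,40],
    [0,0,2,0,0,0,40],
    [0,0,2,0,0,0,40],
  ],
)

```text
t: 43.25
ee_pos: [442.0, -137.2, 59.5]
eef_rot: [-3.141, 0.0, 0.001]
ft_force: [0.9, -0.8, -0.3]
grip_width: 59.6
grasp_force: 30.0
```

>>> move_arm(
  moves=[
    [0,0,1,0,0,0,40],
    [0,0,1,0,0,0,40],
  ],
)

```text
t: 43.45
ee_pos: [442.1, -137.3, 58.6]
eef_rot: [-3.142, 0.0, 0.001]
ft_force: [0.3, 0.6, -1.2]
grip_width: 59.4
grasp_force: 30.0
```

>>> move_arm(
  moves=[
    [0,0,1,0,0,0,40],
    [0,0,1,0,0,0,40],
  ],
)

```text
t: 43.65
ee_pos: [442.1, -137.3, 58.0]
eef_rot: [3.142, 0.0, 0.001]
ft_force: [-2.0, 0.1, 6.0]
grip_width: 59.5
grasp_force: 30.0
```

>>> move_arm(
  moves=[
    [0,0,0,0,0,0,76],
    [0,0,0,0,0,0,76],
    [0,0,0,0,0,0,76],
    [0,0,0,0,0,0,76],
    [0,0,-36,0,0,0,76],
  ],
)

```text
t: 44.15
ee_pos: [439.6, -136.4, 90.9]
eef_rot: [-3.139, 0.008, 0.001]
ft_force: [0.2, -0.1, 0.8]
grip_width: 75.8
grasp_force: 0.0
```

>>> move_arm(
  moves=[
    [0,0,-35,0,0,0,76],
    [0,0,-64,0,0,0,76],
    [0,0,-90,0,0,0,76],
    [0,0,-90,0,0,-4,76],
    [0,0,-90,0,0,-4,76],
  ],
)

```text
t: 44.65
ee_pos: [442.6, -137.4, 184.5]
eef_rot: [3.141, -0.002, 0.072]
ft_force: [0.3, -0.2, 0.1]
grip_width: 76.1
grasp_force: 0.0
```

```bash
python3 - <<'E'
from pick import *
plan([(576.5,-302,185,45,40,4)])
E
```

```text
now [ 442.6 -137.4  184.5] 4.1 grip 76.1 t 44.6
[[20,29,0,0,0,-7,40],[41,58,0,0,0,-14,40],[61,87,0,0,0,-20,40],[81,116,0,0,0,-27,40],[102,145,0,0,0,-34,40]]
[[0,35,0,0,0,-7,40],[0,35,0,0,0,-7,40],[0,35,0,0,0,-7,40],[0,35,0,0,0,-7,40],[0,35,0,0,0,-7,40]]
```

>>> move_arm(
  moves=[
    [20,29,0,0,0,-7,40],
    [41,58,0,0,0,-14,40],
    [61,87,0,0,0,-20,40],
    [81,116,0,0,0,-27,40],
    [102,145,0,0,0,-34,40],
  ],
)

```text
t: 45.15
ee_pos: [554.3, -275.5, 182.4]
eef_rot: [-3.14, 0.001, 0.667]
ft_force: [-0.3, 0.1, 0.6]
grip_width: 41.2
grasp_force: 0.0
```

>>> move_arm(
  moves=[
    [0,35,0,0,0,-7,40],
    [0,35,0,0,0,-7,40],
    [0,35,0,0,0,-7,40],
    [0,35,0,0,0,-7,40],
    [0,35,0,0,0,-7,40],
  ],
)

```text
t: 45.65
ee_pos: [574.9, -301.2, 183.4]
eef_rot: [-3.14, 0.0, 0.786]
ft_force: [0.1, -0.2, -0.9]
grip_width: 39.9
grasp_force: 0.0
```

```bash
python3 - <<'E'
from look import *
look('d')
from pick import *
plan([(576.3,-302,125,45,40,4)])
E
```

```text
top trough [ 611.5 -135.7] size [57. 57.] zmax 93.0 circ [ 612.2 -136.1] 30.0 rimz 57.8
top trough [ 526.5 -136.5] size [58. 57.] zmax 85.0 circ [ 526.7 -136.5] 30.2 rimz 57.6
top tray [495.2 358.2] size [57. 57.] zmax 85.0 circ [495.7 359. ] 30.3 rimz 57.8
top trough [ 442.4 -136.6] size [56. 58.] zmax 91.0 circ [ 441.8 -136.6] 30.0 rimz 57.3
top tray [419.3 332. ] size [56. 58.] zmax 93.0 circ [419.4 332.3] 30.5 rimz 57.9
top tray [346.2 304.7] size [57. 58.] zmax 90.0 circ [346.4 305.1] 30.2 rimz 57.7
side sleeve [[441.1, -373.6], [50.7, 8.5], 80.1] 37
side bar [[578.0, -301.5], [49.5, 13.4], 45.3]
side tray [422.1 326.1] size [58. 51.] zmax 90.0 circ [422.5 330.8] 32.0 rimz 56.7
side tray [348.6 303. ] size [58. 55.] zmax 89.0 circ [348.7 304.6] 31.1 rimz 56.3
side trough [ 527.9 -138.5] size [57. 57.] zmax 83.0 circ [ 527.9 -137.2] 30.6 rimz 56.7
side trough [ 442.8 -136.8] size [57. 59.] zmax 90.0 circ [ 444.5 -136.5] 31.5 rimz 56.7
now [ 575.3 -301.5  183.8] 45.1 grip 39.8 t 45.8
[[0,1,29,0,0,0,40],[0,1,59,0,0,0,40],[0,1,59,0,0,0,40],[0,1,59,0,0,0,40],[0,1,59,0,0,0,40]]
[[0,0,0,0,0,0,40]]
```

View pics/d_top.png

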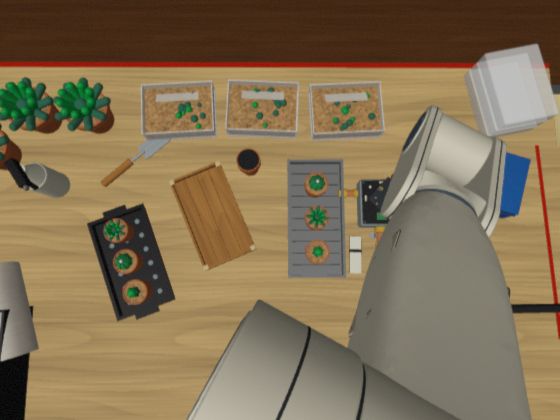

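The top view shows three pots upright in the trough (316,185; 317,217; 317,252) and three in the tray; the flat is empty. On to the dial.

>>> move_arm(
  moves=[
    [1,1,29,0,0,0,40],
    [1,1,59,0,0,0,40],
    [1,1,59,0,0,0,40],
    [1,1,59,0,0,0,40],
    [1,1,59,0,0,0,40],
  ],
)

```text
t: 46.25
ee_pos: [578.0, -302.6, 126.3]
eef_rot: [3.139, -0.001, 0.786]
ft_force: [-0.2, -0.2, 0.7]
grip_width: 39.7
grasp_force: 0.0
```

```bash
python3 - <<'E'
from pick import *
plan([(576.3,-302,88,45,40,3)],step=20)
E
```

```text
now [ 578.  -302.6  126.3] 45.1 grip 39.7 t 46.2
[[0,-1,19,0,0,0,40],[-1,-2,38,0,0,0,40],[-1,-2,38,0,0,0,40],[-1,-2,38,0,0,0,40],[-1,-2,38,0,0,0,40]]
```

>>> move_arm(
  moves=[
    [0,-1,19,0,0,0,40],
    [0,-1,36,0,0,0,40],
    [0,-1,37,0,0,0,40],
    [0,-1,37,0,0,0,40],
    [0,-1,37,0,0,0,40],
  ],
)

```text
t: 46.75
ee_pos: [576.9, -301.8, 88.4]
eef_rot: [3.141, -0.0, 0.786]
ft_force: [0.3, 0.3, 0.3]
grip_width: 39.7
grasp_force: 0.0
```

>>> move_arm(
  moves=[
    [0,0,0,0,0,0,5],
    [0,0,0,0,0,0,5],
    [0,0,0,0,0,0,5],
    [0,0,0,0,0,0,5],
    [0,0,0,0,0,0,5],
  ],
)

```text
t: 47.25
ee_pos: [576.7, -301.7, 87.9]
eef_rot: [3.141, -0.0, 0.786]
ft_force: [0.5, -1.0, 1.6]
grip_width: 12.7
grasp_force: 30.0
```

Gripped. Turn 90° clockwise (+ about tool z).

>>> move_arm(
  moves=[
    [0,0,0,0,0,8,5],
    [0,0,0,0,0,16,5],
    [0,0,0,0,0,24,5],
    [0,0,0,0,0,32,5],
    [0,0,0,0,0,40,5],
  ],
)

```text
t: 47.75
ee_pos: [577.1, -302.6, 88.0]
eef_rot: [3.14, -0.002, 0.083]
ft_force: [2.3, -4.7, -1.3]
grip_width: 12.7
grasp_force: 30.0
```

>>> move_arm(
  moves=[
    [0,0,0,0,0,8,5],
    [0,0,0,0,0,16,5],
    [0,0,0,0,0,24,5],
    [0,0,0,0,0,32,5],
    [0,0,0,0,0,40,5],
  ],
)

```text
t: 48.25
ee_pos: [576.8, -303.6, 87.9]
eef_rot: [3.14, -0.003, -0.615]
ft_force: [-1.2, -8.8, -2.5]
grip_width: 12.7
grasp_force: 30.0
```

>>> move_arm(
  moves=[
    [0,0,0,0,0,6,5],
    [0,0,0,0,0,10,5],
    [0,0,0,0,0,10,5],
    [0,0,0,0,0,10,5],
  ],
)

```text
t: 48.65
ee_pos: [576.6, -303.8, 87.9]
eef_rot: [3.14, -0.003, -0.784]
ft_force: [-1.0, -9.1, -1.6]
grip_width: 13.1
grasp_force: 30.0
```

>>> move_arm(
  moves=[
    [0,0,0,0,0,0,40],
    [0,0,0,0,0,0,40],
    [0,0,0,0,0,0,40],
    [0,0,-20,0,0,0,40],
    [0,0,-50,0,0,0,40],
  ],
)

```text
t: 49.15
ee_pos: [575.1, -300.5, 136.2]
eef_rot: [3.14, 0.004, -0.784]
ft_force: [0.2, -0.7, 0.6]
grip_width: 39.8
grasp_force: 0.0
```

>>> move_arm(
  moves=[
    [0,0,-40,0,0,0,40],
    [0,0,-50,0,0,0,40],
    [0,0,-50,0,0,0,40],
  ],
)

```text
t: 49.45
ee_pos: [577.5, -301.8, 189.7]
eef_rot: [-3.14, -0.004, -0.784]
ft_force: [-0.9, 0.2, -0.3]
grip_width: 40.2
grasp_force: 0.0
```

```bash
python3 - <<'E'
from pick import *
plan([(438.5,-370,185,90,26,3)])
E
```

```text
now [ 577.5 -301.8  189.7] -44.9 grip 40.2 t 49.5
[[-3,9,0,0,0,-8,26],[-6,17,1,0,0,-16,26],[-9,26,1,0,0,-24,26],[-12,34,1,0,0,-32,26],[-15,43,1,0,0,-40,26]]
[[-8,5,1,0,0,-8,26],[-15,10,1,0,0,-16,26],[-23,14,1,0,0,-23,26],[-31,19,2,0,0,-31,26],[-39,24,2,0,0,-39,26]]
[[-9,-1,0,0,0,-8,26],[-18,-3,0,0,0,-16,26],[-27,-4,1,0,0,-24,26],[-36,-5,1,0,0,-32,26],[-45,-6,1,0,0,-40,26]]
[[-6,-7,0,0,0,-8,26],[-12,-14,1,0,0,-16,26],[-12,-14,1,0,0,-16,26],[-12,-14,1,0,0,-16,26],[-12,-14,1,0,0,-16,26]]
```

>>> move_arm(
  moves=[
    [-3,9,0,0,0,-8,26],
    [-6,17,1,0,0,-16,26],
    [-9,26,1,0,0,-24,26],
    [-12,34,1,0,0,-32,26],
    [-15,43,1,0,0,-40,26],
  ],
)

```text
t: 49.95
ee_pos: [534.1, -320.7, 184.4]
eef_rot: [-3.14, 0.003, -0.08]
ft_force: [-0.2, 0.4, 0.8]
grip_width: 26.1
grasp_force: 0.0
```

>>> move_arm(
  moves=[
    [-8,5,1,0,0,-8,26],
    [-15,10,1,0,0,-16,26],
    [-23,14,1,0,0,-23,26],
    [-31,19,2,0,0,-31,26],
    [-39,24,2,0,0,-39,26],
  ],
)

```text
t: 50.45
ee_pos: [493.2, -341.2, 182.4]
eef_rot: [-3.138, 0.001, 0.6]
ft_force: [-0.6, -0.5, -0.5]
grip_width: 25.7
grasp_force: 0.0
```

>>> move_arm(
  moves=[
    [-9,-1,0,0,0,-8,26],
    [-18,-3,0,0,0,-16,26],
    [-27,-4,1,0,0,-24,26],
    [-36,-5,1,0,0,-32,26],
    [-45,-6,1,0,0,-40,26],
  ],
)

```text
t: 50.95
ee_pos: [452.6, -361.4, 181.6]
eef_rot: [-3.138, -0.001, 1.298]
ft_force: [0.1, 0.9, -0.7]
grip_width: 26.3
grasp_force: 0.0
```

>>> move_arm(
  moves=[
    [-6,-7,0,0,0,-8,26],
    [-12,-14,1,0,0,-16,26],
    [-12,-14,1,0,0,-16,26],
    [-12,-14,1,0,0,-16,26],
    [-12,-14,1,0,0,-16,26],
  ],
)

```text
t: 51.45
ee_pos: [437.2, -369.4, 182.0]
eef_rot: [-3.141, -0.001, 1.569]
ft_force: [0.6, -0.2, 0.2]
grip_width: 26.1
grasp_force: 0.0
```

```bash
python3 - <<'E'
from look import *
look('e')
c=cv2.imread('pics/e_side.png')[270:420,180:380]; cv2.imwrite('pics/e_crop.png',cv2.resize(c,(800,600),interpolation=cv2.INTER_CUBIC))
from pick import *
plan([(438.8,-371,130,90,26,3)])
E
```

```text
top sleeve [[438.8, -368.1], [51.4, 9.7], 86.9] 68
top bar [[576.4, -302.3], [12.3, 47.9], 44.7]
top trough [ 611.7 -136.6] size [57. 56.] zmax 92.0 circ [ 612.4 -136.4] 30.0 rimz 57.6
top trough [ 526.5 -136.4] size [57. 57.] zmax 84.0 circ [ 526.9 -136.6] 30.0 rimz 57.8
top tray [495.1 358.2] size [57. 57.] zmax 85.0 circ [495.7 358.8] 30.2 rimz 58.1
top trough [ 442.4 -136.6] size [56. 58.] zmax 91.0 circ [ 441.8 -136.6] 29.8 rimz 57.2
top tray [419.4 331.6] size [56. 59.] zmax 92.0 circ [419.8 332.1] 30.6 rimz 58.1
top tray [346.2 304.2] size [57. 57.] zmax 91.0 circ [346.8 305.1] 30.2 rimz 57.6
side sleeve [[441.1, -373.2], [53.0, 8.6], 80.1] 46
side bar [[581.9, -307.3], [14.5, 33.1], 44.3]
side trough [ 613.4 -139. ] size [57. 54.] zmax 91.0 circ [ 614.2 -137.6] 31.3 rimz 56.6
now [ 437.4 -369.6  182.4] 90.0 grip 26.0 t 51.5
[[-1,1,26,0,0,0,26],[-1,1,52,0,0,0,26],[-1,1,52,0,0,0,26],[-1,1,52,0,0,0,26],[-1,1,52,0,0,0,26]]
```

View pics/e_crop.png

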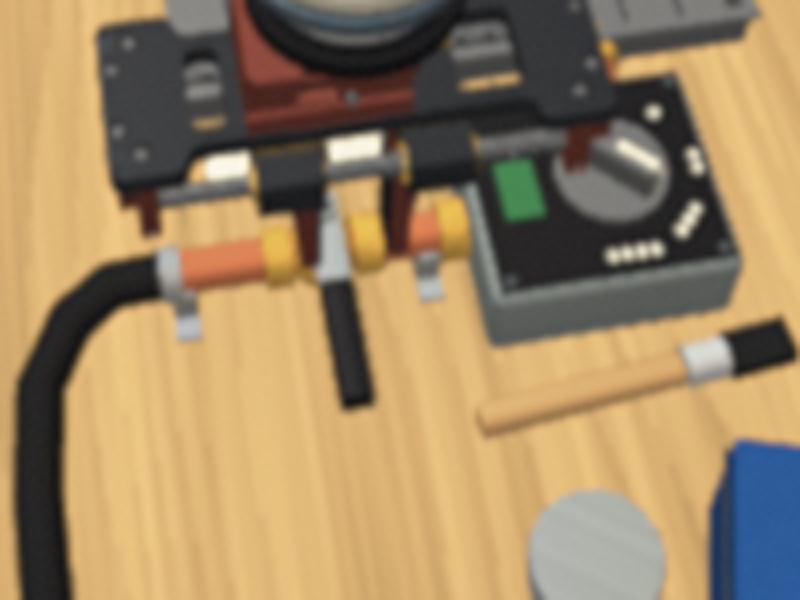

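>>> move_arm(
  moves=[
    [-1,1,26,0,0,0,26],
    [-1,1,52,0,0,0,26],
    [-1,1,52,0,0,0,26],
    [-1,1,52,0,0,0,26],
    [-1,1,52,0,0,0,26],
  ],
)

```text
t: 52.05
ee_pos: [438.8, -371.3, 131.8]
eef_rot: [3.14, 0.001, 1.572]
ft_force: [-0.0, 0.1, 0.9]
grip_width: 26.1
grasp_force: 0.0
```

```bash
python3 - <<'E'
from plan import *
c=(438.3,-300.6); r=71
pt=lambda th,z=77,g=26,h=0:(c[0]-r*np.cos(np.radians(th)),c[1]-r*np.sin(np.radians(th)),z,th,g,h)
plan([pt(90,77,26,2)]+[pt(t) for t in range(83,-5,-7)]+[pt(-6,77,26,2)],step=30)
E
```

```text
now [ 438.8 -371.3  131.8] 90.0 grip 26.1 t 52.0
[[0,0,27,0,0,0,26],[0,-1,55,0,0,0,26],[0,-1,55,0,0,0,26],[0,-1,55,0,0,0,26],[0,-9,55,0,0,7,26]]
[[1,-9,0,0,0,7,26],[2,-17,0,0,0,14,26],[5,-26,0,0,0,21,26],[9,-34,0,0,0,28,26],[13,-41,0,0,0,35,26]]
[[1,-9,0,0,0,7,26],[2,-17,0,0,0,14,26],[5,-25,0,0,0,21,26],[8,-33,0,0,0,28,26],[13,-41,0,0,0,35,26]]
[[1,-8,0,0,0,7,26],[2,-17,0,0,0,14,26],[4,-23,0,0,0,19,26],[4,-23,0,0,0,19,26],[4,-23,0,0,0,19,26]]
```

>>> move_arm(
  moves=[
    [0,0,27,0,0,0,26],
    [0,0,55,0,0,0,26],
    [0,0,55,0,0,0,26],
    [0,0,55,0,0,0,26],
    [0,-9,55,0,0,7,26],
  ],
)

```text
t: 52.55
ee_pos: [431.0, -372.0, 77.7]
eef_rot: [3.138, 0.002, 1.448]
ft_force: [5.6, 2.8, -2.4]
grip_width: 26.0
grasp_force: 2.3
```

>>> move_arm(
  moves=[
    [1,-9,0,0,0,7,26],
    [2,-17,0,0,0,14,26],
    [5,-26,0,0,0,21,26],
    [9,-34,0,0,0,28,26],
    [13,-41,0,0,0,35,26],
  ],
)

```text
t: 53.05
ee_pos: [392.2, -355.5, 78.3]
eef_rot: [3.134, 0.0, 0.834]
ft_force: [3.7, -1.7, -3.0]
grip_width: 26.1
grasp_force: 2.4
```

>>> move_arm(
  moves=[
    [1,-9,0,0,0,7,26],
    [2,-17,0,0,0,14,26],
    [5,-25,0,0,0,21,26],
    [8,-33,0,0,0,28,26],
    [13,-41,0,0,0,35,26],
  ],
)

```text
t: 53.55
ee_pos: [370.1, -318.5, 78.3]
eef_rot: [3.135, -0.004, 0.223]
ft_force: [0.1, -5.7, 0.7]
grip_width: 26.1
grasp_force: 2.6
```

>>> move_arm(
  moves=[
    [1,-8,0,0,0,7,26],
    [2,-17,0,0,0,14,26],
    [4,-23,0,0,0,19,26],
    [4,-23,0,0,0,19,26],
    [4,-23,0,0,0,19,26],
  ],
)

```text
t: 54.05
ee_pos: [369.3, -298.3, 78.5]
eef_rot: [3.132, -0.007, -0.101]
ft_force: [-9.6, -24.2, -4.8]
grip_width: 26.2
grasp_force: 12.3
```

>>> move_arm(
  moves=[
    [0,6,0,0,0,-3,26],
    [0,6,-30,0,0,-3,26],
    [0,6,-65,0,0,-3,26],
    [0,6,-100,0,0,-3,26],
    [0,6,-120,0,0,-3,26],
  ],
)

```text
t: 54.55
ee_pos: [367.7, -299.9, 200.4]
eef_rot: [3.137, -0.005, -0.052]
ft_force: [-0.1, -0.6, 0.6]
grip_width: 26.3
grasp_force: 0.0
```

```bash
python3 - <<'E'
from pick import *
plan([(430,-60,220,5,26),(430,120,230,5,26,2)],step=45)
E
```

```text
now [ 367.7 -299.9  200.4] -3.0 grip 26.3 t 54.5
[[8,-40,-3,0,0,-1,26],[17,-81,-7,0,0,-3,26],[25,-121,-10,0,0,-4,26],[33,-162,-13,0,0,-5,26],[42,-202,-16,0,0,-7,26]]
[[13,-39,-4,0,0,-1,26],[15,-75,-6,0,0,-1,26],[18,-111,-8,0,0,-1,26],[20,-147,-10,0,0,-1,26],[23,-183,-12,0,0,-1,26]]
[[3,-36,-2,0,0,0,26],[3,-36,-2,0,0,0,26],[3,-36,-2,0,0,0,26]]
```

>>> move_arm(
  moves=[
    [8,-40,-3,0,0,-1,26],
    [17,-81,-7,0,0,-3,26],
    [25,-121,-10,0,0,-4,26],
    [33,-162,-13,0,0,-5,26],
    [42,-202,-16,0,0,-7,26],
  ],
)

```text
t: 55.05
ee_pos: [419.5, -97.7, 214.1]
eef_rot: [3.14, -0.004, 0.071]
ft_force: [0.5, -0.5, -0.8]
grip_width: 25.9
grasp_force: 0.0
```

>>> move_arm(
  moves=[
    [13,-39,-4,0,0,-1,26],
    [15,-75,-6,0,0,-1,26],
    [18,-111,-8,0,0,-1,26],
    [20,-147,-10,0,0,-1,26],
    [23,-183,-12,0,0,-1,26],
  ],
)

```text
t: 55.55
ee_pos: [429.1, 86.8, 225.9]
eef_rot: [-3.141, -0.004, 0.088]
ft_force: [0.5, 0.1, -0.4]
grip_width: 26.1
grasp_force: 0.0
```

>>> move_arm(
  moves=[
    [3,-36,-2,0,0,0,26],
    [3,-36,-2,0,0,0,26],
    [3,-36,-2,0,0,0,26],
  ],
)

```text
t: 55.85
ee_pos: [428.8, 122.0, 227.3]
eef_rot: [-3.141, -0.003, 0.091]
ft_force: [-0.7, -0.4, 0.2]
grip_width: 26.0
grasp_force: 0.0
```

```bash
python3 - <<'E'
from look import *
look('f')
c=cv2.imread('pics/f_top.png')[150:300,275:475]; cv2.imwrite('pics/f_crop.png',cv2.resize(c,(800,600),interpolation=cv2.INTER_CUBIC))
E
```

```text
top sleeve [[368.3, -300.5], [12.4, 52.3], 89.5] 107
top bar [[575.9, -301.8], [12.2, 46.9], 44.6]
top trough [ 611.5 -135.7] size [57. 57.] zmax 91.0 circ [ 612.5 -136.1] 30.2 rimz 57.6
top trough [ 526.6 -136.6] size [57. 57.] zmax 85.0 circ [ 526.9 -136.8] 30.2 rimz 58.1
top trough [ 442.4 -136.6] size [56. 59.] zmax 91.0 circ [ 441.8 -136.8] 29.9 rimz 57.2
top tray [342.5 286.6] size [45. 22.] zmax 72.0 circ [342.5 288.7] 23.6 rimz 57.5
side sleeve [[371.0, -309.5], [51.0, 8.9], 7.4] 79
side bar [[576.9, -303.4], [15.2, 46.6], 45.8]
side tray [498.7 350.7] size [57. 47.] zmax 71.0 circ [500.5 354.9] 31.3 rimz 56.6
side tray [413.3 325.7] size [40. 46.] zmax 89.0 circ [415.3 327.1] 27.8 rimz 56.7
side tray [348.8 303.5] size [58. 56.] zmax 89.0 circ [348.8 304.6] 32.0 rimz 56.4
side trough [ 613.5 -138.5] size [58. 56.] zmax 91.0 circ [ 614.1 -136.8] 30.7 rimz 56.5
side trough [ 527.4 -138.5] size [56. 56.] zmax 83.0 circ [ 528.4 -137.2] 30.9 rimz 56.6
side trough [ 442.8 -137. ] size [56. 58.] zmax 89.0 circ [ 442.7 -135.9] 31.5 rimz 56.4
```

View pics/f_crop.png

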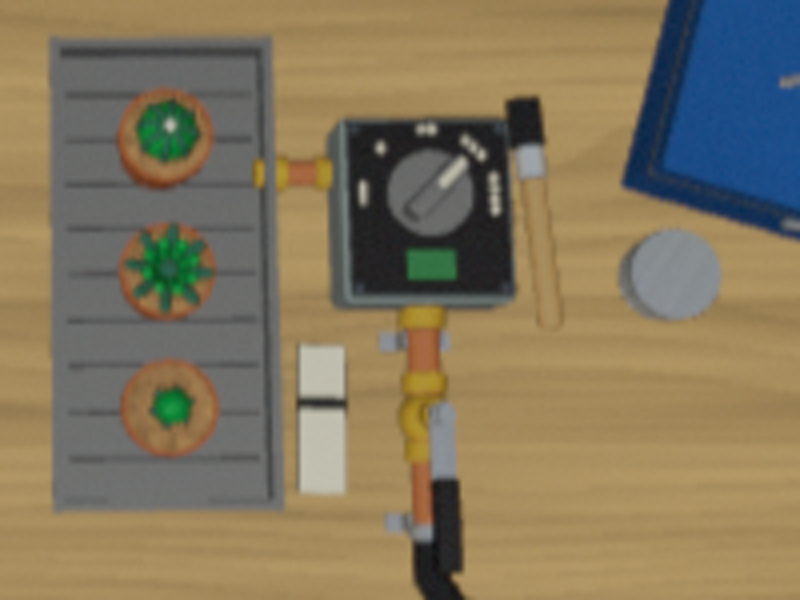

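View pics/f_side.png

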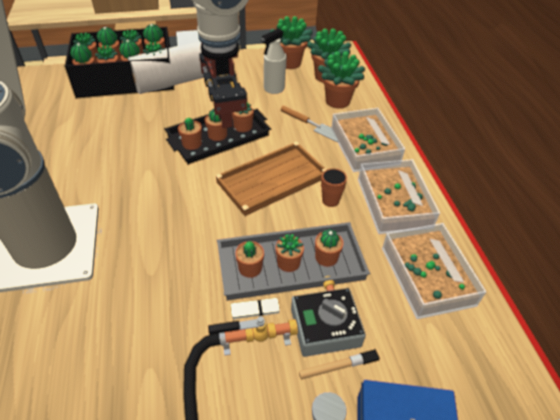

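The top crop shows the pointer at the three dots (470,150), the lever along the inlet pipe to within 0.5° (445,525) and three pots in the trough. The side view shows the other three upright in the tray, with the gripper clear.

```bash
python3 -c "
from workcell import job_done
print(job_done())"
```

```text
the job is handed in; nothing more can be done
None
```

The changeover is done and handed in: I shut the valve first, moved the three watered pots to the carry tray and the three dry pots to the trough, turned the dial to three dots, then opened the valve fully. It took about 56 s of the 210 s, and the final pictures show every pot upright and nothing else on the table visibly moved; `job_done()` returned no verdict.

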